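Load a fresh stick into the bench glue gun

TASK

Load the cordless glue gun standing in its dock: draw the stick that is half out of the carton and start it in the hole at the back of the gun, let go, take hold of it nearer its rear end and push it home, driving the old stub ahead of it until it presses firmly against the stop. Ease it in, never ram it, then let go; leave the things around the bench where they are.

Things in the scene. Friction and masses are not known exactly. Their poses are not given: they have to be found in the camera images.
- stick: Fresh glue stick: plain cream rod, 12 mm diameter, 200 mm long, 18 to 29 g, loose, both ends alike. Origin at its centre, x along its length; at the start level, +x out of the carton (free end at x = +100), axis 32 mm above the bench, 92 to 102 mm standing out. The rest is inside and only draws straight out along its axis.
- carton: Opened cardboard carton of such sticks, lying flat and fixed, 206 long (x) x 70 wide (y) x 43 mm high. Origin at the centre of its underside, x level, pointing out of its open end. The stick to take lies in its top layer, mid-width, between full sticks.
- carton_mouth (a point): Centre of the carton's open end, at bench level (x = +103 mm in the carton's frame, same axes). The opened side flaps stand out to 52 mm either side, within 30 mm behind this end; the top flap lies back on the carton, up to 52 mm above the bench.
- gun: Dark pistol-shaped cordless glue gun fixed in its dock, nose down. Origin at the centre of the bore's mouth at the gun's rear, 185 mm above the bench; x along the bore, into the gun, 40 degrees below level; z square to it, upwards. Bore 14.4 mm wide, bevelled from 20 mm over its first 9 mm. Grey collar 17 mm in radius, then from x = 18 the housing, 27 mm above and 24 mm either side of the axis.
- home (a point): Point on the bore's axis 150 mm deep, unseen: where the front end of the stick stops; its centre is then at x = +50 in the gun's frame, 50 mm stands out. The 20 mm stub of the old stick lies in the bore, rear face 70 to 110 mm deep (varies). It slides ahead of the stick with 7 N drag up to a hard stop: feel for 12 to 25 N there; over 40 N is ramming. A stick let go partway may slide down on to it.
- dock: Grey charging dock fixed to the bench, 280 long (x) x 115 mm wide, base 14 mm thick, socket cheeks to 65 mm and a fork to 98 mm high under the gun, all clear of a stick behind the mouth. Origin at the centre of its underside, x level, towards the gun's nose; the bore's mouth is at x = -45, y = 0, z = 185 mm.
- third_hand: Bystander: helping-hands stand with steel base 85 x 60 mm and a cross bar with two clips, 130 mm high. Origin at the centre of its underside.
- reel: Bystander: upright solder reel, 62 mm diameter, 54 mm high. Origin at the centre of its underside.
- tin: Bystander: round flux tin, 57 mm diameter, 20 mm high. Origin at the centre of its underside.
- driver: Bystander: screwdriver 160 mm long with a black handle, lying on the bench beyond the carton. Origin under its middle.
Things that resemble listed ones, but are neither listed nor needed, are in the scene too. Leave any green look-alike of the stick alone.

How it is judged:
By the outcome, as a careful person would: the job done as asked, in the order asked, and still so for the second after the job is handed in, with the robot touching nothing.
It also fails if it takes over 59 s, if anything falls off the work surface, if the arm or the gripper's body presses on something with over 40 N, if the wrist force passes 120 N, or if a joint passes its speed limit or range.

ROBOT

A 6-joint arm with a two-finger parallel gripper is mounted at the origin on the work surface. World frame = base frame: x ahead of the robot, y to its left, z up, the work surface at z = 0. Lengths are in mm, angles in degrees, forces in N, time in s.
With the tool pointing down it reaches from about 350 to 850 mm from the base axis. Payload 8.1 kg.
Tool frame: the origin (TCP) lies on the centre line of the jaws, within the pads' length; the fingertips stand 11 mm ahead of it and the grasp point (between the pads) lies 8 mm behind it; z points along the fingers, y is the direction in which the jaws open and shut (so a half turn about z gives the same grasp; the last joint's range is limited). The gripper opens to 85 mm and grips with 20 to 120 N. Pads are 22 mm wide; open, the fingers measure 114 mm over their backs; the gripper's body (76 mm by 85 mm) begins 54 mm behind the grasp point. The pads swing forward as they close: fully open they stand 13 mm farther back than shut.
Start: joints at [70.508, 7.471, 85.268, -0, 87.261, -4.893], TCP at [151.209, 580.639, 242.292] pointing down, gripper open.
Joint ranges: [-169.43, 169.43], [-51.17, 129.36], [1.28, 143.12], [-76.62, 256.62], [0, 156.53], [-152.29, 152.29]. Speed limits (degrees/s): [136.94, 136.94, 159.86, 180, 180, 180].

INTERFACE

Orientations are given as [roll, pitch, yaw] about the fixed x, y, z axes, in that order (R = Rz(yaw) Ry(pitch) Rx(roll)).
In Python, from bench import telemetry, viewer, r gives the robot as it stands.
- The arm moves only by the shell command python3 -m inch 'ROWS' [FORCE]. ROWS is JSON, a list of rows, each a list of 3 entries, a list of its own where there are three numbers: the shift along the tool's x, y, z in cm, then the turn, a rotation vector about the tool's x, y, z in rad, then the opening, from 0 (shut) to 1 (fully open). A call has 1 to 20 rows; each row is the pose to reach, as a shift and turn from the pose commanded when the call began, along the tool's axes at that moment; what a row does not reach only later rows make up. A row lasts 1/10 s, in which the tool goes at most 50 mm and 8.59 degrees, less where a joint would pass 70% of its speed; a pose out of reach is approached as far as the arm can. A call with a gripper value outside its range is refused whole. The fingers move at their own pace and stop on an object; FORCE is the grip in N (left out, the last holds). Time passes only in rows, so rows that repeat a pose let the fingers close. It gives the time, the measured TCP pose, the force and the opening at its end, in the units of the state.
- telemetry.sense(): the state, without advancing time (a new reading comes with each control period).
- viewer.snapshot(name): name is "scene" or "side" or "wrist"; returns the picture (480x640x3 uint8, red, green, blue); there is no depth.
- viewer.camera_model(name): a dict with "fx", "fy", "cx", "cy" (pixels), "cam_to_world" (4x4, takes a point from camera to world coordinates); the wrist camera has in their place "mount" (4x4, takes a point from camera to tool coordinates, whose origin is the TCP and whose axes are the flange's). Camera axes: x right, y down, z forward; pixel columns grow to the right and rows downward; lengths in mm; the calibration is good to about 2 mm. The wrist camera is an equidistant fisheye: a pixel r from the principal point sees the ray r / f radians off the axis. A picture is of the moment at which its call begins: read the wrist's pose just before it. camera_model takes no time and is no camera call.
- r.hand_in(): hands the job in, once; it reports no verdict.
The state is a dict: "time": time; "joint_pos": joint angles; "qd": joint speeds; "joint_efforts": joint torques, N m; "tool_pos": TCP position; "tcp_rot": TCP orientation; "ft_force": force on the tool from outside, world axes, zero at the start; "wrist_torque": the same for the moment, N m; "finger_gap": finger opening in mm.
Only numpy, scipy, OpenCV 4.12 (cv2) and the standard library are available. Lean on these libraries where they do the work, as an engineer would, in place of code of your own. Each camera call takes 0.05 s, during which the arm holds its last target.

## Working session

There is one attempt and no reset: what is moved stays moved. The work goes in short steps, Python scripts to look and compute and a shell command to move; the robot and the scene stay as the last step left them, time stands still between calls to the robot, and variables do not carry over. Pictures are saved under pics/ and viewed, and the job is handed in when it is done.

```bash
ls; mkdir -p pics; python3 - <<'E'
from bench import telemetry, viewer, r
import cv2,numpy as np
np.set_printoptions(precision=4,suppress=True)
print(telemetry.sense())
for n in ["scene","side","wrist"]:
    im=viewer.snapshot(n); cv2.imwrite(f"pics/{n}0.png",im[:,:,::-1])
    print(n,viewer.camera_model(n))
E
```

```text
pics
{'time': 0.0, 'joint_pos': array([70.5095,  7.5164, 85.33  ,  0.0004, 87.262 , -4.892 ]), 'qd': array([ 0.0707,  0.0036, -0.0757, -0.0752,  0.0185, -0.1597]), 'joint_efforts': array([ -0.002 , -56.9426, -50.0522,  -0.0009,   0.016 ,   0.    ]), 'tool_pos': array([151.0111, 580.1287, 241.224 ]), 'tcp_rot': array([-179.892 ,   -0.0097,  165.4014]), 'ft_force': array([0.2513, 0.2157, 0.0316]), 'wrist_torque': array([ 0.0095, -0.0077, -0.0194]), 'finger_gap': 85.03518687163451}
scene {'fx': 594.2459246012163, 'fy': 594.2459246012163, 'cx': 316.5359333334703, 'cy': 230.80413347984125, 'cam_to_world': array([[   0.7866,    0.4257,   -0.4473, 1063.0183],
       [   0.6174,   -0.5267,    0.5843, -655.0393],
       [   0.0131,   -0.7358,   -0.6771,  861.1742],
       [   0.    ,    0.    ,    0.    ,    1.    ]])}
side {'fx': 464.4247362714274, 'fy': 464.4247362714274, 'cx': 314.0267985318516, 'cy': 241.78737905513694, 'cam_to_world': array([[ -0.9909,  -0.1098,   0.0784, 515.1915],
       [ -0.1339,   0.7281,  -0.6723, 699.2579],
       [  0.0167,  -0.6767,  -0.7361, 901.7638],
       [  0.    ,   0.    ,   0.    ,   1.    ]])}
wrist {'fx': 371.64829954431775, 'fy': 371.64829954431775, 'cx': 317.332510228421, 'cy': 234.82487933478492, 'mount': array([[   0.0014,   -0.9474,   -0.32  ,   81.7413],
       [   1.    ,    0.0012,    0.0005,    0.3413],
       [  -0.0001,   -0.32  ,    0.9474, -130.3737],
       [   0.    ,    0.    ,    0.    ,    1.    ]])}
```

View pics/scene0.png

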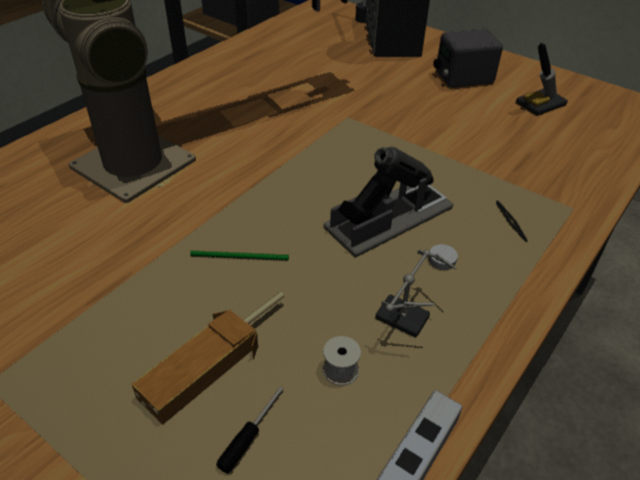

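View pics/side0.png

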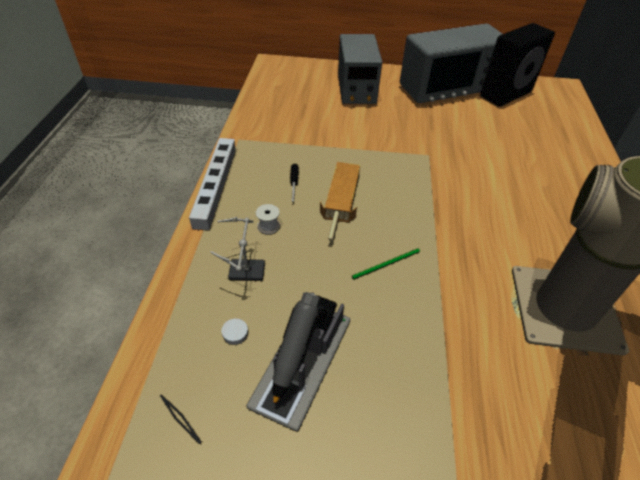

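View pics/wrist0.png

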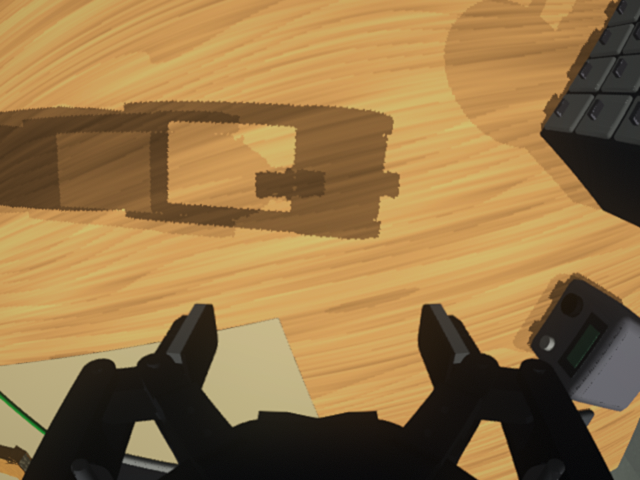

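The scene view shows the cream stick standing out of the carton at about (248,325)-(283,295), and at (340,210)-(331,243) in the side view. The loose rod at scene (191,253)-(288,258), side (353,276)-(419,251), is green, so it is the look-alike to leave. The gun's mouth is near scene (381,156) and side (308,298). I'll enlarge both.

```bash
python3 - <<'E'
import cv2
def crop(n,x0,y0,w,h,s,o):
    im=cv2.imread(f"pics/{n}.png")[y0:y0+h,x0:x0+w]
    cv2.imwrite(f"pics/{o}.png",cv2.resize(im,None,fx=s,fy=s,interpolation=cv2.INTER_CUBIC))
crop("scene0",120,280,180,140,4.4,"c1")
crop("side0",300,150,80,100,6,"c2")
crop("scene0",315,135,145,120,5,"c3")
crop("side0",240,280,120,150,4,"c4")
E
```

```text
(no output)
```

View pics/c1.png

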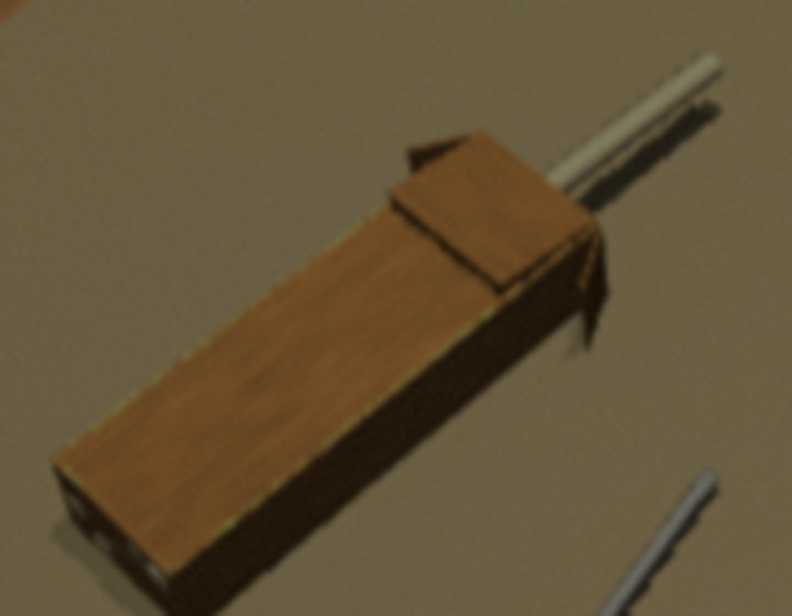

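View pics/c2.png

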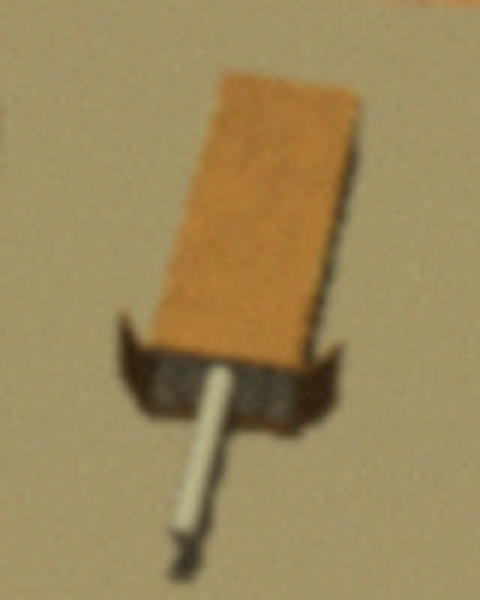

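View pics/c3.png

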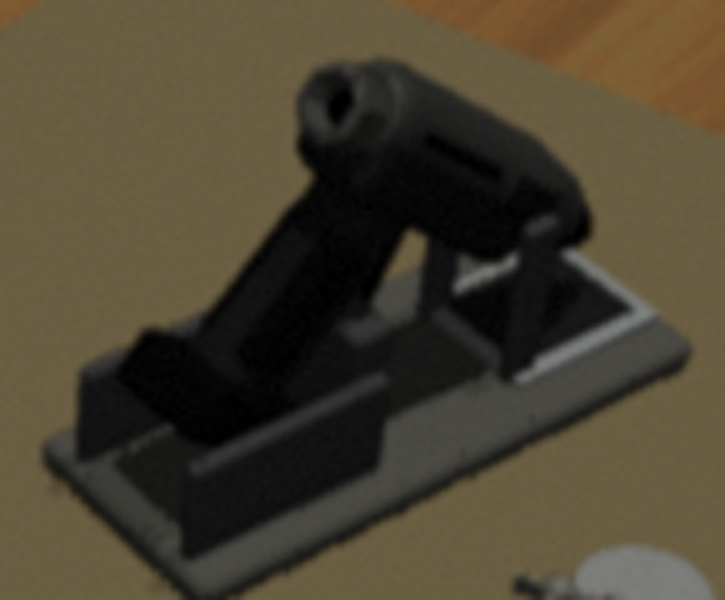

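View pics/c4.png

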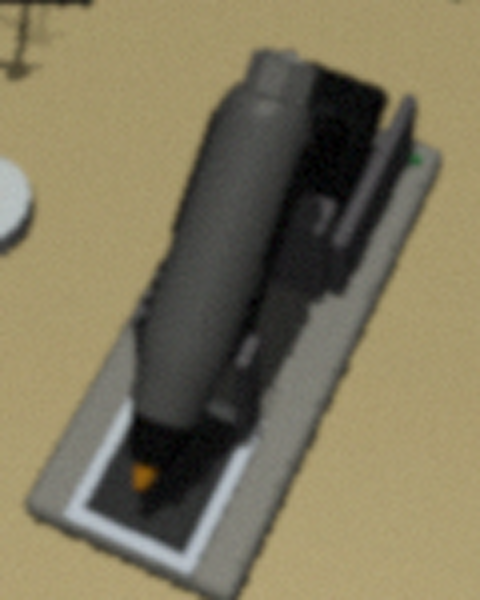

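```bash
cat > h.py <<'E'
from bench import telemetry, viewer, r
import cv2,numpy as np
from scipy.optimize import least_squares
from scipy.spatial.transform import Rotation as R
np.set_printoptions(precision=3,suppress=True)
CM={n:viewer.camera_model(n) for n in("scene","side","wrist")}
def toolT(s):
    T=np.eye(4);T[:3,:3]=R.from_euler('xyz',s['tcp_rot'],degrees=True).as_matrix();T[:3,3]=s['tool_pos'];return T
def proj(n,P,T=None):
    P=np.atleast_2d(P).astype(float);m=CM[n]
    C=m['cam_to_world'] if n!='wrist' else T@m['mount']
    q=(P-C[:3,3])@C[:3,:3]
    if n!='wrist': return np.c_[m['fx']*q[:,0]/q[:,2]+m['cx'],m['fy']*q[:,1]/q[:,2]+m['cy']]
    rr=np.hypot(q[:,0],q[:,1]);th=np.arctan2(rr,q[:,2])
    return np.c_[m['fx']*th*q[:,0]/rr+m['cx'],m['fy']*th*q[:,1]/rr+m['cy']]
def ray(n,uv,T=None):
    m=CM[n];C=m['cam_to_world'] if n!='wrist' else T@m['mount']
    a=np.array([(uv[0]-m['cx'])/m['fx'],(uv[1]-m['cy'])/m['fy']])
    if n!='wrist': d=np.r_[a,1]
    else:
        th=np.hypot(*a);d=np.r_[a/th*np.sin(th),np.cos(th)]
    return C[:3,3],C[:3,:3]@d/np.linalg.norm(d)
def atz(n,uv,z,T=None):
    o,d=ray(n,uv,T);return o+d*(z-o[2])/d[2]
def tri(obs):
    A=np.zeros((3,3));b=np.zeros(3)
    for n,uv,*T in obs:
        o,d=ray(n,uv,*T);M=np.eye(3)-np.outer(d,d);A+=M;b+=M@o
    return np.linalg.solve(A,b)
E
python3 - <<'E'
from h import *
for n,a,b in(("scene",(281.8,294.5),(246.8,321.5)),("side",(330.5,237.5),(336.7,212.5))):
    e,m=atz(n,a,34),atz(n,b,34);d=e-m
    print(n,e,m,np.linalg.norm(d),np.degrees(np.arctan2(d[1],d[0])))
print(tri([("scene",(281.8,294.5)),("side",(330.5,237.5))]),tri([("scene",(246.8,321.5)),("side",(336.7,212.5))]))
# dock
obs=[("scene",(324,225),(-140,57.5)),("scene",(453,205),(140,-57.5)),("scene",(356,255),(-140,-57.5)),
("side",(247.5,407),(140,-57.5)),("side",(298.7,430),(140,57.5)),("side",(349.5,318.7),(-140,57.5))]
for o in obs: print(o,atz(o[0],o[1],14))
# which sign assignment: fit
def pose(p,P):
    c,s=np.cos(p[2]),np.sin(p[2]);P=np.atleast_2d(P);return np.c_[p[0]+c*P[:,0]-s*P[:,1],p[1]+s*P[:,0]+c*P[:,1],P[:,2]]
best=None
for sgn in(1,-1):
  def f(p):
    return np.concatenate([proj(o[0],pose(p,[o[2][0],sgn*o[2][1],14]))[0]-o[1] for o in obs])
  for y0 in np.arange(-3,3,1):
    s=least_squares(f,[500,100,y0])
    if best is None or s.cost<best[0].cost: best=(s,sgn,f(s.x))
print(best[0].x,np.degrees(best[0].x[2]),best[1],best[2].reshape(-1,2))
m=pose(best[0].x,[-45,0,185]);print("mouth",m,proj("scene",m),proj("side",m))
print(proj("side",pose(best[0].x,[-45+17*np.sin(np.radians(40)),0,185+17*np.cos(np.radians(40))])))
E
```

```text
scene [ 573.689 -117.481   34.   ] [ 566.627 -203.782   34.   ] 86.58951736835141 85.32167458856196
side [ 567.923 -114.352   34.   ] [ 561.544 -208.741   34.   ] 94.60477461632328 86.13388834445412
[ 569.828 -115.893   31.015] [ 564.132 -205.1     35.392]
('scene', (324, 225), (-140, 57.5)) [504.451 100.395  14.   ]
('scene', (453, 205), (140, -57.5)) [686.802 333.075  14.   ]
('scene', (356, 255), (-140, -57.5)) [609.865  69.398  14.   ]
('side', (247.5, 407), (140, -57.5)) [679.588 341.952  14.   ]
('side', (298.7, 430), (140, 57.5)) [573.732 371.849  14.   ]
('side', (349.5, 318.7), (-140, 57.5)) [499.033 110.197  14.   ]
[591.411 221.922   1.302] 74.62018644586084 1 [[-1.571 -1.545]
 [ 0.735 -2.443]
 [ 0.597 -0.655]
 [-2.169 -0.455]
 [ 0.305  0.211]
 [ 0.377 -2.954]]
mouth [[579.476 178.534 185.   ]] [[380.701 155.378]] [[310.903 293.776]]
[[308.665 293.98 ]]
```

Triangulated, the stick's free end is near (570,-116,31) and its exit from the carton near (564,-205,35). That gives a heading of about 86° and roughly 90 mm standing out, at 32 mm high as it should be. The dock fit puts the bore's mouth at about (579,178,185), heading 74.6°. The fixed cameras disagree by about 5 mm, so I'll refine with the wrist camera, starting above the gun.

```bash
python3 -m inch '[[[-54,-35,-12],[0,0,1.578],1],[[-54,-35,-12],[0,0,1.578],1],[[-54,-35,-12],[0,0,1.578],1],[[-54,-35,-12],[0,0,1.578],1],[[-54,-35,-12],[0,0,1.578],1],[[-54,-35,-12],[0,0,1.578],1],[[-54,-35,-12],[0,0,1.578],1],[[-54,-35,-12],[0,0,1.578],1],[[-54,-35,-12],[0,0,1.578],1],[[-54,-35,-12],[0,0,1.578],1],[[-54,-35,-12],[0,0,1.578],1],[[-54,-35,-12],[0,0,1.578],1],[[-54,-35,-12],[0,0,1.578],1],[[-54,-35,-12],[0,0,1.578],1],[[-54,-35,-12],[0,0,1.578],1],[[-54,-35,-12],[0,0,1.578],1],[[-54,-35,-12],[0,0,1.578],1]]'
python3 - <<'E'
from h import *
s=telemetry.sense();im=viewer.snapshot("wrist");cv2.imwrite("pics/w1.png",im[:,:,::-1])
np.save("w1.npy",toolT(s));print(s['time'],s['tool_pos'],s['tcp_rot'],s['joint_pos'],s['qd'])
print(proj("wrist",[579.5,178.5,185],toolT(s)))
E
```

```text
time: 1.85
tool_pos: [584.7, 107.2, 362.1]
tcp_rot: [-180.0, -0.0, 75.1]
ft_force: [-0.4, 0.0, 0.8]
finger_gap: 85.2
1.85 [584.697 107.169 362.094] [-179.964   -0.01    75.087] [ 5.432  5.663 74.846  0.022 99.521 20.349] [ 0.321 -0.245 -0.136 -0.04  -0.01  -0.15 ]
[[288.131 132.314]]
```

View pics/w1.png

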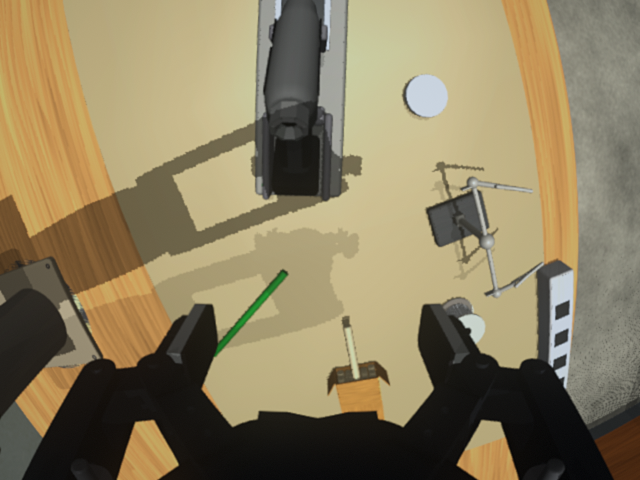

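The wrist view shows the gun with its collar's rear at about (289,128), the stick from (346,320) to (355,376) and the carton at (358,385). The green rod is at (215,352)-(287,272). I'll take a second, lower view for parallax.

```bash
python3 -m inch '[[[-4.7,0,12],[0,0,0],0.6],[[-4.7,0,12],[0,0,0],0.6],[[-4.7,0,12],[0,0,0],0.6],[[-4.7,0,12],[0,0,0],0.6],[[-4.7,0,12],[0,0,0],0.6]]'
python3 - <<'E'
from h import *
s=telemetry.sense();im=viewer.snapshot("wrist");cv2.imwrite("pics/w2.png",im[:,:,::-1])
np.save("w2.npy",toolT(s));print(s['time'],s['tool_pos'],s['tcp_rot'],s['qd'])
p=proj("wrist",[579.5,178.5,185],toolT(s))[0];print(p)
w1=cv2.imread("pics/w1.png")[90:170,245:335];w2=im[:,:,::-1][max(0,int(p[1])-45):int(p[1])+55,int(p[0])-50:int(p[0])+50];print(max(0,int(p[1])-45),int(p[0])-50)
a=cv2.resize(w1,None,fx=4.4,fy=4.4,interpolation=2);b=cv2.resize(w2,None,fx=3.9,fy=3.9,interpolation=2)
H=max(a.shape[0],b.shape[0]);o=np.zeros((H,a.shape[1]+b.shape[1],3),np.uint8);o[:a.shape[0],:a.shape[1]]=a;o[:b.shape[0],a.shape[1]:]=b
o=np.clip(o*1.8,0,255).astype(np.uint8)
cv2.imwrite("pics/m12.png",o);print(a.shape,b.shape)
E
```

```text
time: 2.4
tool_pos: [573.2, 61.4, 243.2]
tcp_rot: [180.0, -0.0, 75.0]
ft_force: [0.8, 0.5, 0.7]
finger_gap: 51.1
2.4 [573.178  61.376 243.2  ] [179.992  -0.023  75.029] [ 0.346 -0.871 -3.378  0.105  0.141 -0.011]
[267.622  52.196]
7 217
(352, 396, 3) (390, 390, 3)
```

View pics/m12.png

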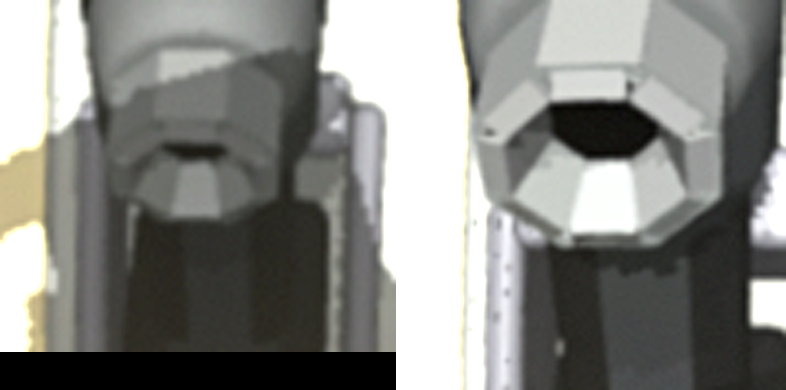

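View pics/w2.png

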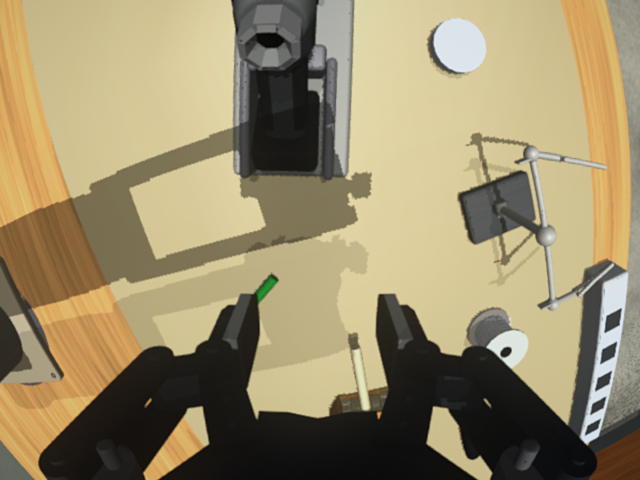

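```bash
python3 - <<'E'
import cv2,numpy as np
a=cv2.imread("pics/w1.png")[0:210,240:360];b=cv2.imread("pics/w2.png")[0:190,225:365]
a=cv2.resize(a,None,fx=2.8,fy=2.8,interpolation=2);b=cv2.resize(b,None,fx=3.1,fy=3.1,interpolation=2)
o=np.zeros((590,a.shape[1]+b.shape[1],3),np.uint8);o[:a.shape[0],:a.shape[1]]=a;o[:b.shape[0],a.shape[1]:]=b;print(a.shape,b.shape)
cv2.imwrite("pics/d12.png",np.clip(o*1.5,0,255).astype(np.uint8))
c=cv2.imread("pics/w1.png")[300:410,310:410];d=cv2.imread("pics/w2.png")[320:420,320:400]
o=np.zeros((500,810,3),np.uint8);o[:440,:400]=cv2.resize(c,None,fx=4,fy=4,interpolation=2);o[:500,400:800]=cv2.resize(d,None,fx=5,fy=5,interpolation=2)
cv2.imwrite("pics/s12.png",o[:,:800])
E
```

```text
(588, 336, 3) (589, 434, 3)
```

View pics/d12.png

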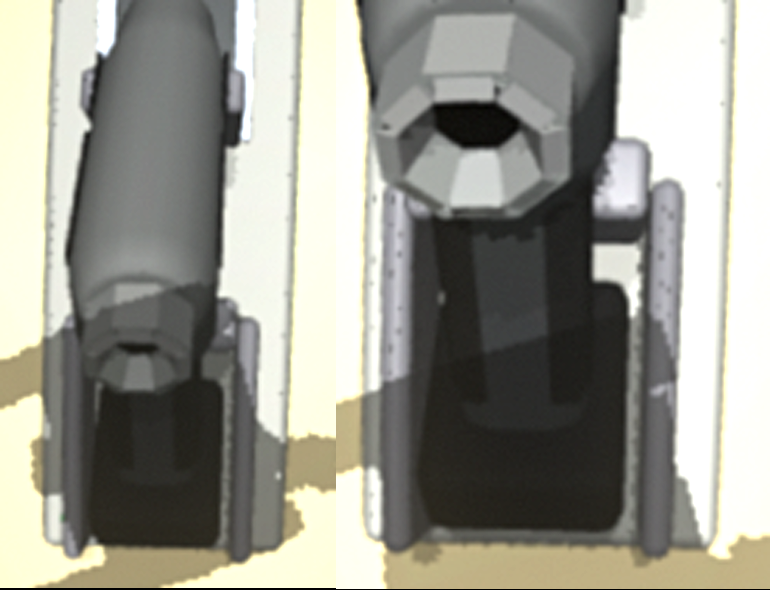

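View pics/s12.png

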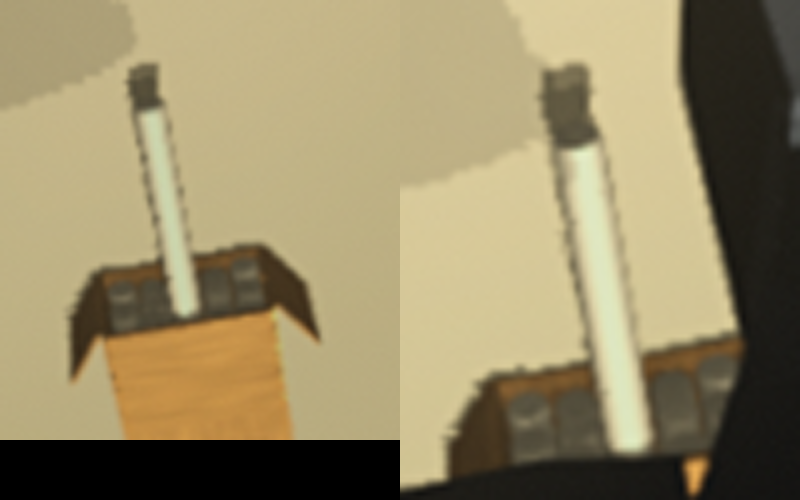

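```bash
cat > fit.py <<'E'
from h import *
T={'w1':np.load("w1.npy"),'w2':np.load("w2.npy")}
c1=lambda x,y:(x/4.4+245,y/4.4+90); c2=lambda x,y:((x-396)/3.9+217,y/3.9+7)
O=[('w1',c1(112,170),(-1,0)),('w1',c1(280,170),(1,0)),('w1',c1(195,123),(0,1)),('w1',c1(194,220),(0,-1)),
('w2',c2(484,168),(-1,0)),('w2',c2(723,163),(1,0)),('w2',c2(591,68),(0,1)),('w2',c2(602,243),(0,-1))]
def gunR(yaw):  # cols x,y,z
    h=np.array([np.cos(yaw),np.sin(yaw),0]);z=np.array([0,0,1.]);c,s=np.cos(np.radians(40)),np.sin(np.radians(40))
    X=c*h-s*z;Z=s*h+c*z;return np.c_[X,np.cross(Z,X),Z]
if __name__=="__main__":
    for yaw in (73.5,75,76.5):
        G=gunR(np.radians(yaw))
        # image left = ? gun y left when looking along +x
        def f(p,sel=O):
            res=[]
            for n,uv,(l,u) in sel:
                P=p[:3]+G@np.array([0,-l*p[3],u*p[3]]);res.append(proj('wrist',P,T[n])[0]-uv)
            return np.concatenate(res)
        s=least_squares(f,[579,178,185,16]);print(yaw,s.x,f(s.x).round(1))
    for n,L in(('w1',[(258.6,0),(255.7,191),(346,7),(341.8,191)]),('w2',[(235.3,64.5),(235,172.6),(352.7,16),(347.6,175.8)])):
        q=[atz('wrist',u,14,T[n]) for u in L]
        for a,b in((0,1),(2,3)): d=q[a]-q[b];print(n,'edge yaw',np.degrees(np.arctan2(d[1],d[0])))
        d=q[1]-q[0];k=np.array([-d[1],d[0]])/np.hypot(d[0],d[1]);print('width',abs((q[2]-q[0])[:2]@k), 'rear', q[1],q[3])
    for n,e,m in(('w1',(347.5,327),(356.3,378.7)),('w2',(355.6,349.4),(366.4,409))):
        E,M=atz('wrist',e,33,T[n]),atz('wrist',m,37,T[n]);d=E-M;print('stick',E,M,np.degrees(np.arctan2(d[1],d[0])),np.hypot(*d[:2]))
    print(tri([('wrist',(347.5,327),T['w1']),('wrist',(355.6,349.4),T['w2'])]))
E
python3 fit.py
```

```text
73.5 [580.615 180.831 181.545  15.613] [-0.2  0.3 -0.8  0.8 -1.2 -0.7  0.7  0.  -0.3 -0.8 -0.6 -0.4  0.   0.2
  1.9  0.7]
75 [580.632 180.829 181.531  15.586] [-0.1  0.7 -0.8  0.3 -1.5 -0.7  1.1 -0.  -0.2 -0.  -0.6 -1.1 -0.5  0.3
  2.4  0.7]
76.5 [580.649 180.826 181.521  15.55 ] [-0.   1.2 -0.8 -0.2 -1.8 -0.7  1.4 -0.  -0.1  0.7 -0.7 -1.9 -1.   0.4
  2.9  0.6]
w1 edge yaw 73.61888714063359
w1 edge yaw 74.21148570171886
width 111.23917990534481 rear [501.925 111.098  14.   ] [611.795  81.526  14.   ]
w2 edge yaw 73.47945512051986
w2 edge yaw 73.69091699215092
width 110.67958055033483 rear [501.952 107.773  14.   ] [608.359  75.249  14.   ]
stick [ 573.005 -111.346   33.   ] [ 565.226 -210.099   37.   ] 85.49585678940286 99.05934760518284
stick [ 572.32  -112.197   33.   ] [ 566.253 -207.192   37.   ] 86.34573222454871 95.18806450476221
[ 573.211 -106.298   40.86 ]
```

Wrist fixes:
- **Mouth:** about (581,181,182), against the known height of 185.
- **Dock:** heading about 74°, width 111 (true 115).
- **Stick:** end at about (572.5,-112), heading about 86°, exit near y = -208, so 95-99 mm standing out, as stated.

Next I'll go above the stick for a closer check.

```bash
python3 -m inch '[[[-23.2,5.6,12.3],[0,0,-0.19],0.5],[[-23.2,5.6,12.3],[0,0,-0.19],0.5],[[-23.2,5.6,12.3],[0,0,-0.19],0.5],[[-23.2,5.6,12.3],[0,0,-0.19],0.5],[[-23.2,5.6,12.3],[0,0,-0.19],0.5],[[-23.2,5.6,12.3],[0,0,-0.19],0.5],[[-23.2,5.6,12.3],[0,0,-0.19],0.5],[[-23.2,5.6,12.3],[0,0,-0.19],0.5]]'
python3 - <<'E'
from h import *
s=telemetry.sense();im=viewer.snapshot("wrist");cv2.imwrite("pics/w3.png",im[:,:,::-1])
np.save("w3.npy",toolT(s));print(s['time'],s['tool_pos'],s['tcp_rot'],s['qd'])
c=im[130:430,170:470,::-1];cv2.imwrite("pics/w3c.png",cv2.resize(c,None,fx=2,fy=2,interpolation=2))
E
```

```text
time: 3.25
tool_pos: [569.0, -177.7, 121.4]
tcp_rot: [179.8, 0.0, 85.9]
ft_force: [-0.2, -0.6, 0.5]
finger_gap: 42.7
3.25 [ 568.983 -177.737  121.376] [179.842   0.008  85.868] [ 1.379 -0.891  0.313  0.066 -0.023  0.086]
```

View pics/w3c.png

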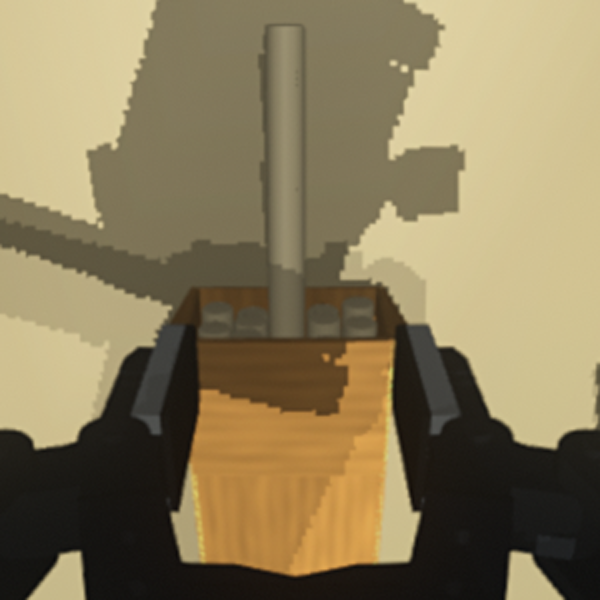

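```bash
python3 - <<'E'
from h import *
T=np.load("w3.npy")
for e,m in(((312.8,142.8),(313.5,297)),):
    E,M=atz('wrist',e,35,T),atz('wrist',m,38,T);d=E-M;print(E,M,np.degrees(np.arctan2(d[1],d[0])),np.hypot(*d[:2]))
Ti=np.linalg.inv(T);print((Ti@np.r_[E,1])[:3],(Ti@np.r_[M,1])[:3])
# edges widths at z=32
L,Rr=[atz('wrist',u,32,T) for u in((170+264/2,130+60),(170+306/2,130+60))];print(np.linalg.norm(L-Rr))
# where TCP-plane grasp point projects
print([proj('wrist',(T@np.r_[p,1])[:3],T) for p in([0,0,-8],[0,0,11],[0,0,85])])
E
```

```text
[ 572.009 -112.158   35.   ] [ 565.216 -209.774   38.   ] 86.01917539447923 97.8521783750692
[65.639 -1.944 86.362] [-32.213  -1.679  83.376]
12.654843498923462
[array([[315.477, 334.399]]), array([[315.649, 310.267]]), array([[316.094, 249.902]])]
```

The stick's end sits 65.6 mm ahead of the TCP and 1.9 mm to the tool's -y side. Its heading of 86.0° agrees, its width reads 12.7 mm, and it is the cream rod. Descending and gripping.

```bash
python3 -m inch '[[[0,-0.19,3],[0,0,0],0.5],[[0,-0.19,6],[0,0,0],0.5],[[0,-0.19,8.5],[0,0,0],0.5],[[0,-0.19,9.7],[0,0,0],0.5],[[0,-0.19,9.7],[0,0,0],0.5],[[0,-0.19,9.7],[0,0,0],0.5]]'
python3 -m inch '[[[0,0,0],[0,0,0],0.1],[[0,0,0],[0,0,0],0],[[0,0,0],[0,0,0],0],[[0,0,0],[0,0,0],0],[[0,0,0],[0,0,0],0],[[0,0,0],[0,0,0],0]]' 40
python3 - <<'E'
from h import *
s=telemetry.sense();im=viewer.snapshot("wrist");cv2.imwrite("pics/w4.png",im[:,:,::-1])
np.save("w4.npy",toolT(s));print(s['time'],s['tool_pos'],s['tcp_rot'],s['finger_gap'],s['ft_force'])
E
```

```text
time: 3.9
tool_pos: [566.8, -177.6, 24.0]
tcp_rot: [179.9, 0.0, 85.9]
ft_force: [-0.0, -0.4, -0.2]
finger_gap: 42.7
time: 4.5
tool_pos: [566.5, -178.4, 23.5]
tcp_rot: [179.9, 0.0, 85.9]
ft_force: [1.3, 0.9, 6.1]
finger_gap: 10.8
4.5 [ 566.527 -178.394   23.507] [179.874   0.033  85.87 ] 10.782200915146486 [1.279 0.893 6.113]
```

View pics/w4.png

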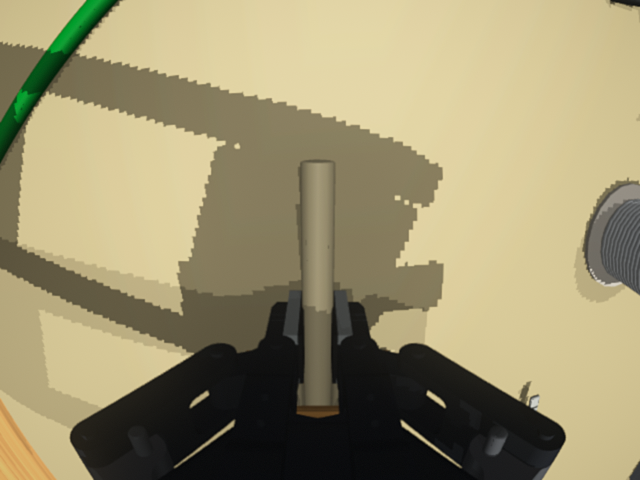

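The stick is held between the pads, gap 10.8 mm, with its end at about (318,161). Drawing it straight out.

```bash
python3 -m inch '[[[0.8,0,0],[0,0,0],0],[[2,0,-0.02],[0,0,0],0],[[3.5,0,-0.02],[0,0,0],0],[[5,0,-0.03],[0,0,0],0],[[6.5,0,-0.03],[0,0,0],0],[[8,0,-0.03],[0,0,0],0],[[9.5,0,-0.03],[0,0,0],0],[[11,0,-0.03],[0,0,0],0],[[12,0,-0.03],[0,0,0],0],[[12,0,-0.03],[0,0,0],0],[[12,0,-0.03],[0,0,0],0]]'
python3 - <<'E'
from h import *
s=telemetry.sense();im=viewer.snapshot("wrist");cv2.imwrite("pics/w5.png",im[:,:,::-1])
np.save("w5.npy",toolT(s));print(s['time'],s['tool_pos'],s['tcp_rot'],s['finger_gap'],s['ft_force'],s['joint_pos'])
E
```

```text
time: 5.65
tool_pos: [574.2, -58.3, 22.6]
tcp_rot: [180.0, 0.0, 85.9]
ft_force: [-0.8, -0.8, 0.2]
finger_gap: 10.7
5.65 [574.174 -58.289  22.619] [179.997   0.018  85.912] 10.7031315180366 [-0.848 -0.799  0.158] [-10.876  16.242  99.526  -0.019  64.227  -6.78 ]
```

View pics/w5.png

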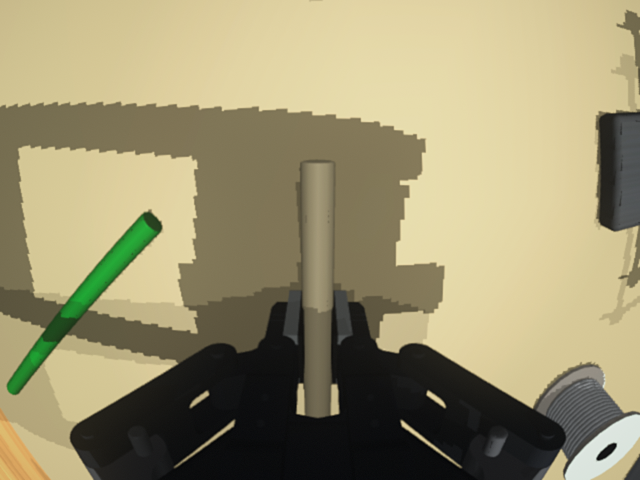

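The stick is out: rear clear, end still at (318,161), so no slip. Working out the pre-insert pose, with the end 30 mm short of the mouth.

```bash
cat > plan.py <<'E'
from h import *
from fit import gunR
def target(M,yaw,xg,tipx,zt=-8.,yt=0.):
    G=gunR(np.radians(yaw));Rt=np.c_[G[:,0],-G[:,1],-G[:,2]]
    return M+G[:,0]*xg-Rt@np.array([tipx,yt,zt]),Rt
def rel(T,p,Rt):
    d=T[:3,:3].T@(p-T[:3,3])/10;rv=R.from_matrix(T[:3,:3].T@Rt).as_rotvec();return d,rv
E
python3 - <<'E'
from plan import *
T=toolT(telemetry.sense())
# tip in tool frame: solve ray with z=-8 (top edge z=-14..)
C=CM['wrist']['mount']
o,d=ray('wrist',(318,161),np.eye(4))
for z in(-8,-11,-14): print('tip',o+d*(z-o[2])/d[2])
M=np.array([580.8,181.5,185])
p,Rt=target(M,74,-30,65.6)
T2=T.copy();T2[2,3]+=150
print(p,rel(T,p,Rt),rel(T2,p,Rt))
E
```

```text
tip [66.922  0.861 -8.   ]
tip [ 67.304   0.854 -11.   ]
tip [ 67.686   0.847 -14.   ]
[559.197 106.16  240.322] (array([ 16.326,  -2.677, -21.775]), array([ 0.072, -0.695,  0.199])) (array([16.33 , -2.678, -6.775]), array([ 0.072, -0.695,  0.199]))
```

```bash
python3 -m inch '[[[0,0,-3],[0,0,0],0],[[0,0,-7],[0,0,0],0],[[0,0,-11],[0,0,0],0],[[0,0,-15],[0,0,0],0],[[1,0,-19],[0.01,-0.12,0.03],0],[[3,-0.5,-21.8],[0.02,-0.24,0.07],0],[[5,-1,-21.8],[0.035,-0.35,0.1],0],[[7,-1.3,-21.8],[0.05,-0.46,0.13],0],[[9,-1.8,-21.8],[0.06,-0.57,0.165],0],[[11,-2.2,-21.8],[0.07,-0.65,0.19],0],[[13,-2.5,-21.8],[0.072,-0.695,0.2],0],[[15,-2.7,-21.8],[0.072,-0.695,0.2],0],[[16.3,-2.7,-21.8],[0.072,-0.695,0.2],0],[[16.3,-2.7,-21.8],[0.072,-0.695,0.2],0],[[16.3,-2.7,-21.8],[0.072,-0.695,0.2],0],[[16.3,-2.7,-21.8],[0.072,-0.695,0.2],0]]'
python3 - <<'E'
from plan import *
s=telemetry.sense();T=toolT(s)
for n in("wrist","scene","side"):
    im=viewer.snapshot(n);cv2.imwrite(f"pics/{n}6.png",im[:,:,::-1])
np.save("w6.npy",T);print(s['time'],s['tool_pos'],s['tcp_rot'],s['finger_gap'],s['ft_force'],s['joint_pos'])
p,Rt=target(np.array([580.8,181.5,185]),74,-30,66.9);print(rel(T,p,Rt))
E
```

```text
time: 7.3
tool_pos: [559.2, 105.0, 241.3]
tcp_rot: [179.9, 39.9, 73.8]
ft_force: [0.5, 0.6, -0.7]
finger_gap: 10.5
7.3 [559.223 104.952 241.315] [179.88   39.914  73.776] 10.507832359883997 [ 0.538  0.636 -0.7  ] [ 23.265  25.622  72.4   -31.312 107.182  36.818]
(array([ 0.022, -0.036,  0.002]), array([-0.   , -0.001, -0.003]))
```

View pics/wrist6.png

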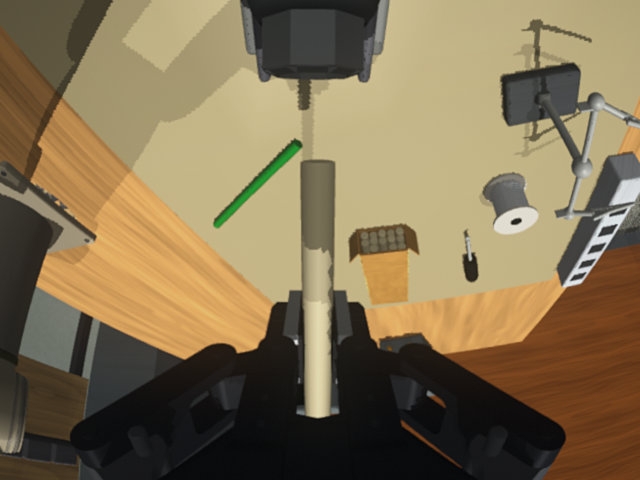

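```bash
python3 - <<'E'
import cv2,numpy as np
a=cv2.imread("pics/scene6.png")[60:240,280:460];b=cv2.imread("pics/side6.png")[180:360,240:420]
o=np.hstack([cv2.resize(a,(400,400),interpolation=2),cv2.resize(b,(400,400),interpolation=2)])
cv2.imwrite("pics/ss6.png",np.clip(o*1.5,0,255).astype(np.uint8))
E
```

View pics/ss6.png

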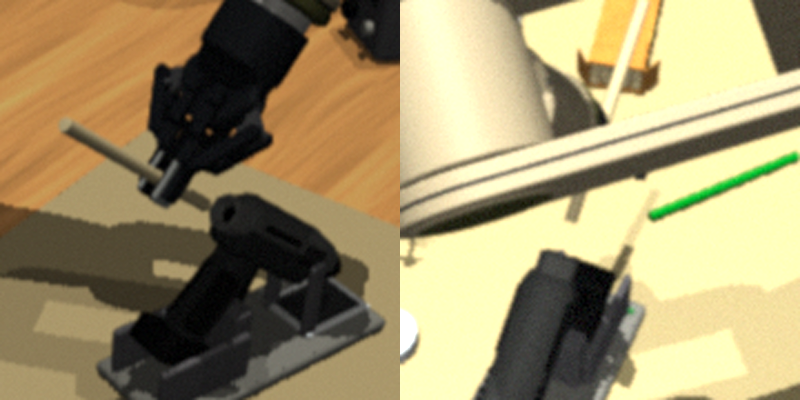

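```bash
python3 - <<'E'
import cv2,numpy as np
a=cv2.imread("pics/scene6.png")[100:180,300:400];
cv2.imwrite("pics/a6.png",np.clip(cv2.resize(a,None,fx=8,fy=7.5,interpolation=2)*1.8,0,255).astype(np.uint8))
b=cv2.imread("pics/wrist6.png")[0:190,235:395];
cv2.imwrite("pics/b6.png",np.clip(cv2.resize(b,None,fx=3,fy=3,interpolation=2)*2.,0,255).astype(np.uint8))
E
```

```text
(no output)
```

View pics/a6.png

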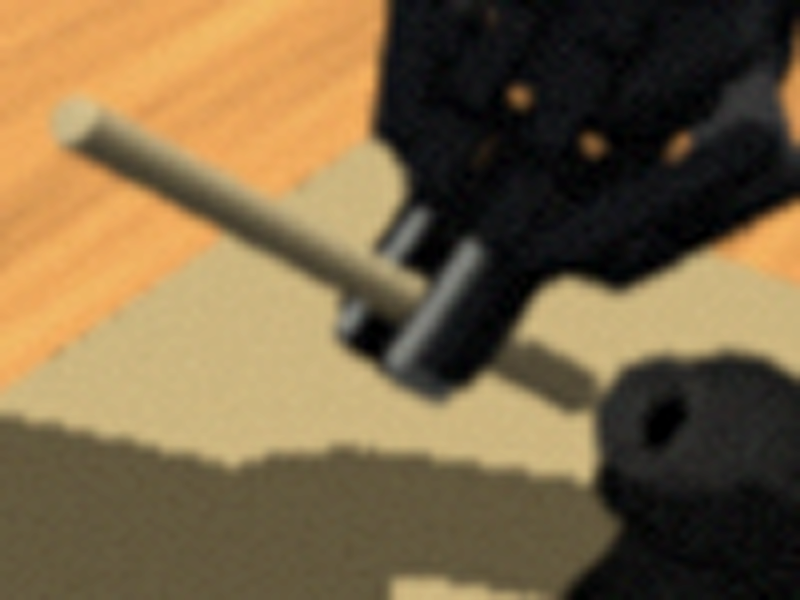

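View pics/b6.png

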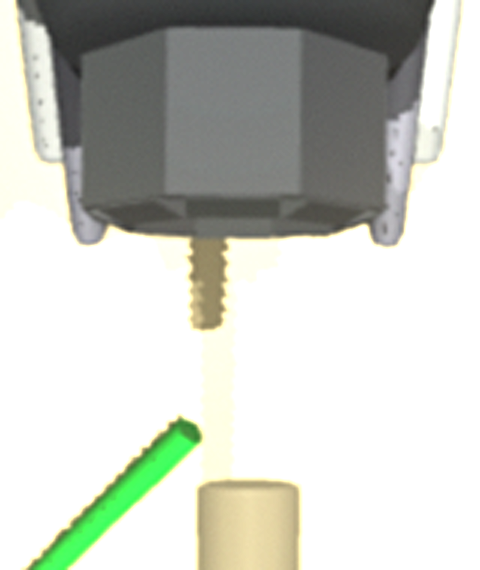

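```bash
python3 - <<'E'
from plan import *
T=np.load("w6.npy");tw=lambda p:(T@np.r_[p,1])[:3]
for zt in(-8,-10):
  P=[tw([66.9,0,zt]),tw([-133.1,0,zt])];print('model tip,rear',proj('scene',P).ravel(),'seen tip~',300+585/8,100+390/7.5,'rear',300+77/8,100+125/7.5)
M=np.array([580.8,181.5,185]);G=gunR(np.radians(73.8))
print('mouth model',proj('scene',M),'in crop',(proj('scene',M)[0]-[300,100])*[8,7.5])
# ring r=17/15.6 in crop
th=np.arange(0,360,45)+22.5
ring=np.array([M+G@np.array([0,16.9*np.cos(np.radians(t)),16.9*np.sin(np.radians(t))]) for t in th])
print((proj('scene',ring)-[300,100])*[8,7.5])
print('gun-z 1mm ->px',(proj('scene',M+G[:,2])-proj('scene',M))*[8,7.5],'gun-y',(proj('scene',M+G[:,1])-proj('scene',M))*[8,7.5],'gun-x',(proj('scene',M+G[:,0])-proj('scene',M))*[8,7.5])
for uv in((235+83/3,68),(235+387/3,68),(235+235/3,68),(317.7,161),(318,400)):
    o,d=ray('wrist',uv,np.eye(4));print(uv,'tool@z-8',o+d*(-8-o[2])/d[2])
# top flat front/rear edges at tool z=-8-15.6
for uv in((235+233.5/3,8),(235+233.5/3,65),(235+165/3,65),(235+302/3,65)):
    o,d=ray('wrist',uv,np.eye(4));print(uv,'tool@z-23.6',o+d*(-23.6-o[2])/d[2])
Mt=np.linalg.inv(T)@np.r_[M,1];print('M in tool',Mt)
E
```

```text
model tip,rear [374.015 150.715 308.801 117.043] seen tip~ 373.125 152.0 rear 309.625 116.66666666666667
model tip,rear [374.592 149.832 309.438 116.005] seen tip~ 373.125 152.0 rear 309.625 116.66666666666667
mouth model [[382.107 154.941]] in crop [656.854 412.057]
[[630.39  362.743]
 [675.362 349.7  ]
 [710.017 373.252]
 [713.565 419.972]
 [683.672 462.031]
 [638.343 474.426]
 [604.379 450.361]
 [601.187 404.288]]
gun-z 1mm ->px [[ 2.285 -3.232]] gun-y [[-2.651 -1.84 ]] gun-x [[2.162 1.053]]
(262.6666666666667, 68) tool@z-8 [ 98.972 -17.09   -8.   ]
(364.0, 68) tool@z-8 [98.896 15.747 -8.   ]
(313.3333333333333, 68) tool@z-8 [98.599 -0.651 -8.   ]
(317.7, 161) tool@z-8 [67.686  0.783 -8.   ]
(318, 400) tool@z-8 [-35.745   1.039  -8.   ]
(312.8333333333333, 8) tool@z-23.6 [114.769  -0.665 -23.6  ]
(312.8333333333333, 65) tool@z-23.6 [ 97.539  -0.646 -23.6  ]
(290.0, 65) tool@z-23.6 [ 97.617  -7.078 -23.6  ]
(335.6666666666667, 65) tool@z-23.6 [ 97.581   5.779 -23.6  ]
M in tool [97.133 -0.653 -7.835  1.   ]
```

```bash
python3 - <<'E'
from plan import *
T=np.load("w6.npy")
im=cv2.imread("pics/wrist6.png").astype(float)
# stick widths by row: detect gradients near expected edges
g=im.sum(2)
for y in (165,180,195,210,225,240,300,320,340,360,380,395):
    row=cv2.GaussianBlur(g,(1,1),0)[y]; d=np.gradient(cv2.GaussianBlur(g[y:y+1],(5,1),0)[0])
    xs=np.arange(292,346); l=xs[:26][np.argmax(np.abs(d[292:318]))]; rr=xs[26:][np.argmax(np.abs(d[318:346]))]
    # subpixel centroid
    def sub(c): w=np.abs(d[c-2:c+3]);return (w*np.arange(c-2,c+3)).sum()/w.sum()
    a,b=sub(l),sub(rr)
    oa,da=ray('wrist',(a,y),np.eye(4));ob,db=ray('wrist',(b,y),np.eye(4))
    ang=np.arccos(da@db);dist=6/np.sin(ang/2);m=(da+db)/np.linalg.norm(da+db)
    print(y,round(a,1),round(b,1),oa+m*dist)
a=cv2.imread("pics/scene6.png")[105:170,300:395]
cv2.imwrite("pics/a6b.png",np.clip(cv2.resize(a,None,fx=8.4,fy=8.4,interpolation=cv2.INTER_NEAREST)*2.,0,255).astype(np.uint8))
E
```

```text
165 299.9 334.9 [65.802  0.685 -3.98 ]
180 300.0 334.8 [60.563  0.691 -4.07 ]
195 299.9 334.8 [55.617  0.692 -5.796]
210 300.2 334.4 [49.953  0.653 -4.614]
225 300.6 334.1 [44.09   0.696 -3.494]
240 300.7 333.9 [38.618  0.694 -4.16 ]
300 302.9 330.0 [ 3.825  0.352 14.416]
320 304.0 329.8 [-8.301  0.543 17.072]
340 293.0 329.7 [ 12.888  -1.269 -29.775]
360 304.5 330.1 [-25.738   0.739   9.024]
380 304.4 330.1 [-33.636   0.732   3.559]
395 304.2 329.9 [-39.789   0.611  -0.4  ]
```

View pics/a6b.png

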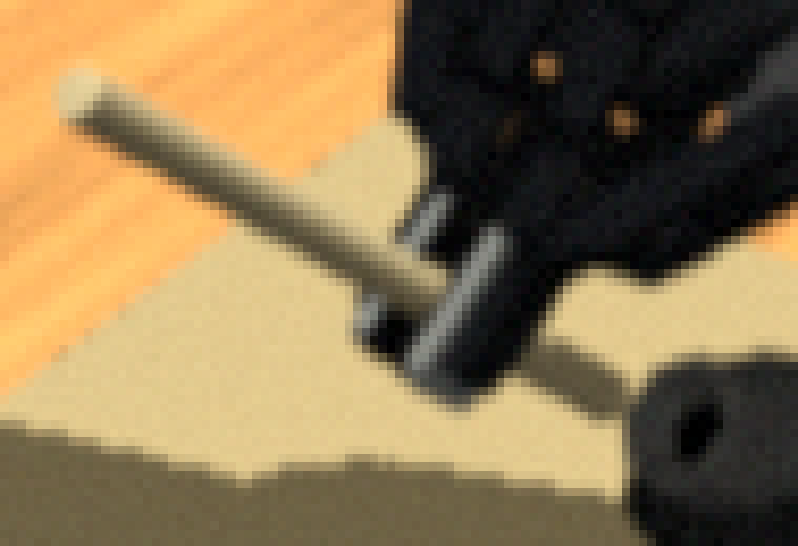

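```bash
python3 - <<'E'
from plan import *
T=np.load("w6.npy");tw=lambda p:(T@np.r_[p,1])[:3]
im=cv2.imread("pics/scene6.png");k=8.4
big=np.clip(cv2.resize(im[105:170,300:395],None,fx=k,fy=k,interpolation=2)*2.,0,255).astype(np.uint8)
cam=CM['scene']['cam_to_world'][:3,3]
def sil(yt,zt,tilt,col):
    # tilt: tip lower (tool +z) about grasp x=0
    a=np.array([np.cos(tilt),0,np.sin(tilt)]);c=np.array([0,yt,zt])
    e=[tw(c+a*66.9),tw(c-a*133.1)];ax=e[0]-e[1];ax/=np.linalg.norm(ax)
    n=np.cross(ax,e[0]-cam);n/=np.linalg.norm(n)
    for s in(-6,6):
        q=(proj('scene',[p+s*n for p in e])-[300,105]+.5)*k-.5
        cv2.line(big,tuple(int(v) for v in q[0].round()),tuple(int(v) for v in q[1].round()),col,1,cv2.LINE_AA)
sil(0,-8,0,(0,0,255));sil(0,-8,np.radians(2),(255,0,0))
M=np.array([580.8,181.5,185]);G=gunR(np.radians(73.8))
th=np.radians(np.arange(0,361,45)+22.5)
for x,rad in((0,16.9),(0,10.8),(9,7.8)):
    ring=np.array([M+G@np.array([x,rad*np.cos(t),rad*np.sin(t)]) for t in th])
    cv2.polylines(big,[((proj('scene',ring)-[300,105]+.5)*k-.5).round().astype(int)],True,(0,255,0),1,cv2.LINE_AA)
cv2.imwrite("pics/ov6.png",big)
E
```

```text
(no output)
```

View pics/ov6.png

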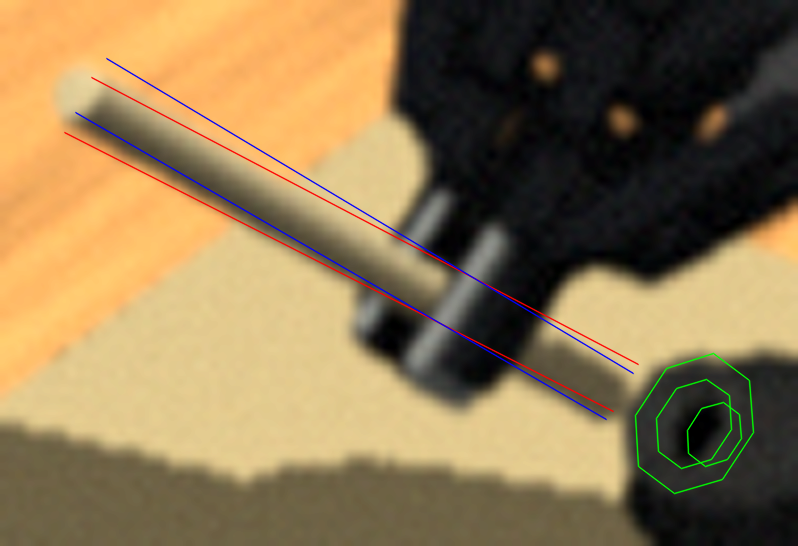

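The overlay (red = untilted model) shows the stick sitting about 1.8° tip-down in the jaws. Its line passes about 5 mm low and 1.4 mm to the tool's +y side of the mouth. I'll correct this, close part of the gap and look again.

```bash
python3 -m inch '[[[0,-0.14,-0.18],[0,0.03,0],0],[[0.5,-0.14,-0.18],[0,0.03,0],0],[[1,-0.14,-0.18],[0,0.03,0],0],[[1,-0.14,-0.18],[0,0.03,0],0],[[1,-0.14,-0.18],[0,0.03,0],0]]'
cat > look.py <<'E'
import sys
from plan import *
k=sys.argv[1];s=telemetry.sense();T=toolT(s);np.save(f"w{k}.npy",T)
print(s['time'],s['tool_pos'],s['tcp_rot'],s['finger_gap'],s['ft_force'])
a=viewer.snapshot("scene")[:,:,::-1];b=viewer.snapshot("wrist")[:,:,::-1]
cv2.imwrite(f"pics/scene{k}.png",a);cv2.imwrite(f"pics/wrist{k}.png",b)
A=cv2.resize(a[105:170,300:395],None,fx=5.2,fy=5.2,interpolation=2);B=cv2.resize(b[0:170,250:390],None,fx=2.1,fy=2.1,interpolation=2)
o=np.zeros((360,A.shape[1]+B.shape[1],3),np.uint8);o[:A.shape[0],:A.shape[1]]=A;o[:B.shape[0],A.shape[1]:]=B
cv2.imwrite(f"pics/l{k}.png",np.clip(o*2.,0,255).astype(np.uint8));print(A.shape,B.shape)
E
python3 look.py 7
```

```text
time: 7.95
tool_pos: [559.9, 115.2, 235.1]
tcp_rot: [-180.0, 38.3, 74.0]
ft_force: [-0.1, -0.4, -1.2]
finger_gap: 10.3
7.95 [559.856 115.249 235.081] [-179.999   38.281   73.963] 10.266378079107628 [-0.11  -0.426 -1.181]
(338, 494, 3) (357, 294, 3)
```

View pics/l7.png

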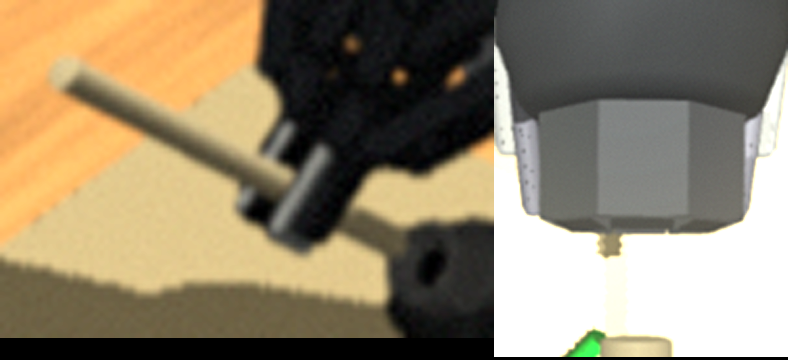

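The angle now matches the bore (slope 0.51 against 0.52). What remains is about 1.1 mm to tool +y and about 1-1.5 mm too high. I'll correct that and bring the tip just into the bevel.

```bash
python3 -m inch '[[[0.5,0.1,0.12],[0,0,0],0],[[1,0.1,0.12],[0,0,0],0],[[1.5,0.1,0.12],[0,0,0],0],[[1.5,0.1,0.12],[0,0,0],0]]'
python3 look.py 8
```

```text
time: 8.45
tool_pos: [563.9, 125.9, 224.4]
tcp_rot: [-180.0, 38.3, 74.0]
ft_force: [0.6, -0.2, -0.7]
finger_gap: 10.2
8.45 [563.857 125.893 224.392] [-179.971   38.278   73.99 ] 10.21659096335826 [ 0.559 -0.198 -0.657]
(338, 494, 3) (357, 294, 3)
```

View pics/l8.png

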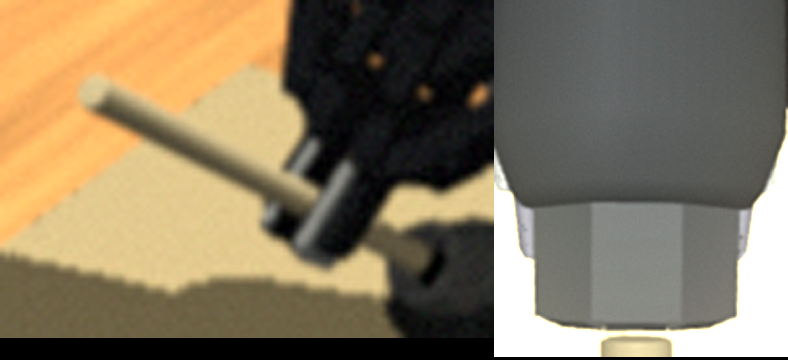

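Centred in both views: collar at 636.5 and stick at 636 in the wrist crop, and the tip points into the hole in the scene view. Easing in.

```bash
python3 -m inch '[[[0.4,0,0],[0,0,0],0],[[0.8,0,0],[0,0,0],0],[[1.2,0,0],[0,0,0],0],[[1.2,0,0],[0,0,0],0]]'; python3 -m inch '[[[0.3,0,0],[0,0,0],0],[[0.6,0,0],[0,0,0],0],[[0.8,0,0],[0,0,0],0],[[0.8,0,0],[0,0,0],0]]'
python3 look.py 9
```

```text
time: 8.95
tool_pos: [566.5, 134.8, 217.3]
tcp_rot: [-180.0, 38.3, 74.0]
ft_force: [-0.1, 0.1, 0.1]
finger_gap: 10.8
time: 9.35
tool_pos: [568.3, 140.7, 212.6]
tcp_rot: [180.0, 38.3, 73.9]
ft_force: [0.5, -0.0, -0.8]
finger_gap: 10.6
9.35 [568.327 140.661 212.599] [179.978  38.256  73.938] 10.633472531962589 [ 0.495 -0.031 -0.802]
(338, 494, 3) (357, 294, 3)
```

View pics/l9.png

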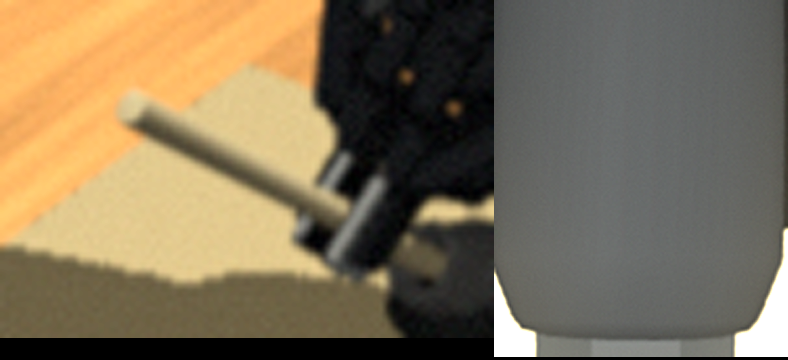

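No contact force, and the tip is about 15 mm in. The tool itself is pitched only 38.3°, so I'll steer the advance along the bore (z +0.03 per cm).

```bash
python3 -m inch '[[[0.4,0,0.04],[0,0,0],0],[[0.8,0,0.06],[0,0,0],0],[[1,0,0.07],[0,0,0],0],[[1,0,0.07],[0,0,0],0]]'; python3 -m inch '[[[0.4,0,0.012],[0,0,0],0],[[0.8,0,0.024],[0,0,0],0],[[1,0,0.03],[0,0,0],0],[[1,0,0.03],[0,0,0],0]]';  python3 -m inch '[[[0.4,0,0.012],[0,0,0],0],[[0.7,0,0.02],[0,0,0],0],[[0.7,0,0.02],[0,0,0],0]]'
python3 - <<'E'
from plan import *
s=telemetry.sense();T=toolT(s);print(s['ft_force']@T[:3,:3])
for n in("scene","wrist"):
    im=viewer.snapshot(n)[:,:,::-1];cv2.imwrite(f"pics/{n}10.png",im)
np.save("w10.npy",T)
a=cv2.resize(cv2.imread("pics/scene10.png")[90:190,290:430],None,fx=3.2,fy=3.2,interpolation=2);b=cv2.resize(cv2.imread("pics/wrist10.png")[100:430,200:440],None,fx=1.45,fy=1.45,interpolation=2)
o=np.zeros((480,a.shape[1]+b.shape[1],3),np.uint8);o[:a.shape[0],:a.shape[1]]=a;o[:b.shape[0],a.shape[1]:]=b
cv2.imwrite("pics/l10.png",np.clip(o*1.8,0,255).astype(np.uint8));print(o.shape)
E
```

```text
time: 9.85
tool_pos: [570.4, 147.9, 205.8]
tcp_rot: [180.0, 38.3, 73.9]
ft_force: [0.1, 0.8, -0.1]
finger_gap: 10.6
time: 10.25
tool_pos: [572.5, 155.2, 199.4]
tcp_rot: [180.0, 38.3, 73.9]
ft_force: [-0.3, -0.2, -0.8]
finger_gap: 10.5
time: 10.55
tool_pos: [573.9, 160.4, 194.8]
tcp_rot: [180.0, 38.3, 73.9]
ft_force: [-0.1, 0.1, -0.1]
finger_gap: 10.7
[ 0.127 -0.104 -0.009]
(480, 796, 3)
```

View pics/l10.png

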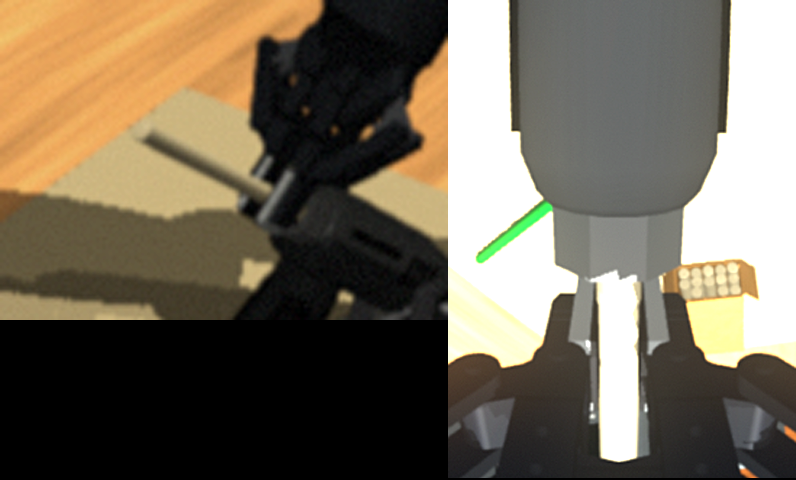

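The stick is about 44 mm in with no load, and the pads are about 12 mm short of the collar. Letting go.

```bash
python3 -m inch '[[[0,0,0],[0,0,0],0.2],[[0,0,0],[0,0,0],0.35],[[0,0,0],[0,0,0],0.45],[[0,0,0],[0,0,0],0.45],[[0,0,0],[0,0,0],0.45],[[0,0,0],[0,0,0],0.45]]'
cat > look2.py <<'E'
import sys
from plan import *
k=sys.argv[1];s=telemetry.sense();T=toolT(s);np.save(f"w{k}.npy",T)
print(s['time'],s['tool_pos'],s['tcp_rot'],s['finger_gap'],s['ft_force'],'tool axes',s['ft_force']@T[:3,:3])
for n in("scene","wrist"): cv2.imwrite(f"pics/{n}{k}.png",viewer.snapshot(n)[:,:,::-1])
a=cv2.resize(cv2.imread(f"pics/scene{k}.png")[80:190,290:430],None,fx=3.2,fy=3.2,interpolation=2);b=cv2.resize(cv2.imread(f"pics/wrist{k}.png")[100:430,200:440],None,fx=1.45,fy=1.45,interpolation=2)
o=np.zeros((480,a.shape[1]+b.shape[1],3),np.uint8);o[:a.shape[0],:a.shape[1]]=a;o[:b.shape[0],a.shape[1]:]=b
cv2.imwrite(f"pics/l{k}.png",np.clip(o*1.6,0,255).astype(np.uint8))
E
python3 look2.py 11
```

```text
time: 11.25
tool_pos: [574.1, 160.1, 195.3]
tcp_rot: [179.9, 38.2, 73.9]
ft_force: [0.0, 0.6, -0.4]
finger_gap: 38.3
11.25 [574.074 160.13  195.34 ] [179.949  38.241  73.907] 38.349683078576206 [ 0.026  0.551 -0.44 ] tool axes [ 0.694 -0.128  0.013]
```

View pics/l11.png

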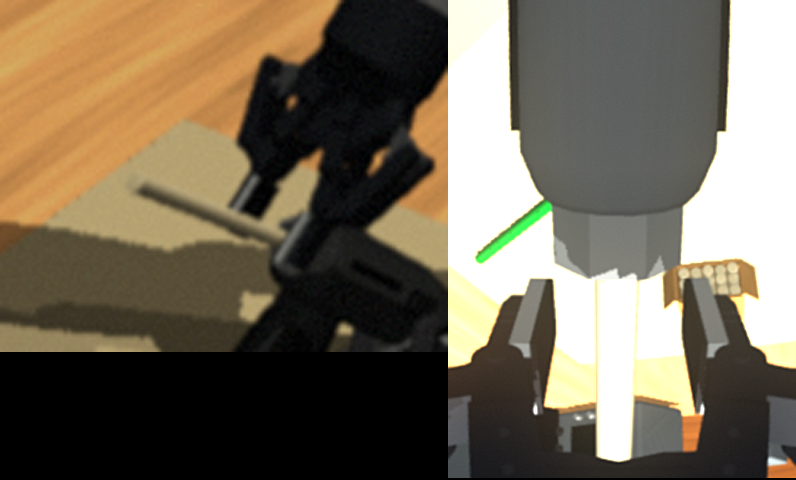

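```bash
python3 - <<'E'
from plan import *
im=cv2.imread("pics/scene11.png")[115:180,320:390]
cv2.imwrite("pics/z11.png",np.clip(cv2.resize(im,None,fx=9,fy=9,interpolation=2)*1.8,0,255).astype(np.uint8))
M=np.array([580.8,181.5,185]);G=gunR(np.radians(73.9))
for L in(158,150,140,130):
  for dl in(0,2,4,6):
    # pivot at mouth-ish; droop lowers rear
    a=np.radians(dl);X=np.cos(a)*G[:,0]+np.sin(a)*G[:,2]
    print(L,dl,proj('scene',M-L*X)[0]+[-1.2,-.4])
E
```

```text
158 0 [333.266 129.816]
158 2 [331.605 132.516]
158 4 [330.014 135.238]
158 6 [328.498 137.978]
150 0 [335.945 131.206]
150 2 [334.373 133.753]
150 4 [332.868 136.321]
150 6 [331.433 138.906]
140 0 [339.249 132.921]
140 2 [337.788 135.279]
140 4 [336.39  137.656]
140 6 [335.054 140.05 ]
130 0 [342.505 134.611]
130 2 [341.155 136.783]
130 4 [339.861 138.973]
130 6 [338.625 141.179]
```

View pics/z11.png

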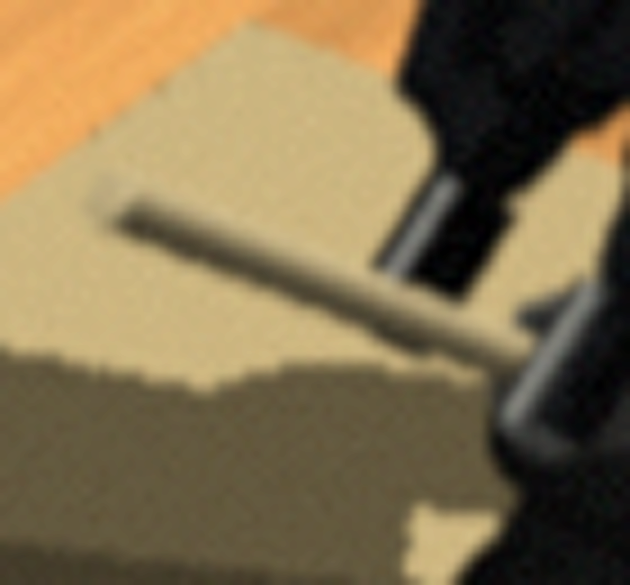

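```bash
python3 - <<'E'
from plan import *
T10=np.load("w10.npy");T=np.load("w11.npy")
M=np.array([580.8,181.5,185]);G=gunR(np.radians(73.9))
P=T10[:3,3]-8*T10[:3,2];print('grasp pt in gun frame at insert',G.T@(P-M))
off=G.T@(P-M);M2=M+G@np.array([0,off[1],off[2]]);print('M2',M2)
for dl,L in((5,128),):
    a=np.radians(dl);G2=gunR(np.radians(73.9))
    X=np.cos(a)*G[:,0]+np.sin(a)*G[:,2];Z=-np.sin(a)*G[:,0]+np.cos(a)*G[:,2]
    Rt=np.c_[X,-G[:,1],-Z];p=M2-L*X-8*Z
    print(p,rel(T,p,Rt));print('clear above first',rel(T,p+60*Z,Rt))
E
```

```text
grasp pt in gun frame at insert [-23.533   0.743   1.254]
M2 [580.309 182.48  185.96 ]
[549.96   77.333 252.825] (array([-10.331,  -0.023,   0.823]), array([0.001, 0.057, 0.   ]))
clear above first (array([-10.671,  -0.017,  -5.168]), array([0.001, 0.057, 0.   ]))
```

The released stick stays started: about 150 mm still out, drooping about 5° within the bore's play, and it hasn't slid away. I'll slide the open jaws back along it to about 22 mm from the rear end, tilting to match the droop.

```bash
python3 -m inch '[[[-1.5,0,0.1],[0,0.01,0],0.45],[[-3.5,0,0.3],[0,0.02,0],0.45],[[-5.5,0,0.45],[0,0.03,0],0.45],[[-7.5,0,0.6],[0,0.045,0],0.45],[[-9.5,0,0.75],[0,0.055,0],0.45],[[-10.3,0,0.82],[0,0.057,0],0.45],[[-10.3,0,0.82],[0,0.057,0],0.45],[[-10.3,0,0.82],[0,0.057,0],0.45]]'
python3 look2.py 12
```

```text
time: 12.15
tool_pos: [550.2, 77.9, 252.1]
tcp_rot: [180.0, 35.0, 73.9]
ft_force: [0.7, 0.2, -0.7]
finger_gap: 38.4
12.15 [550.185  77.939 252.097] [179.982  34.98   73.933] 38.37509566850369 [ 0.693  0.173 -0.695] tool axes [0.692 0.618 0.365]
```

View pics/l12.png

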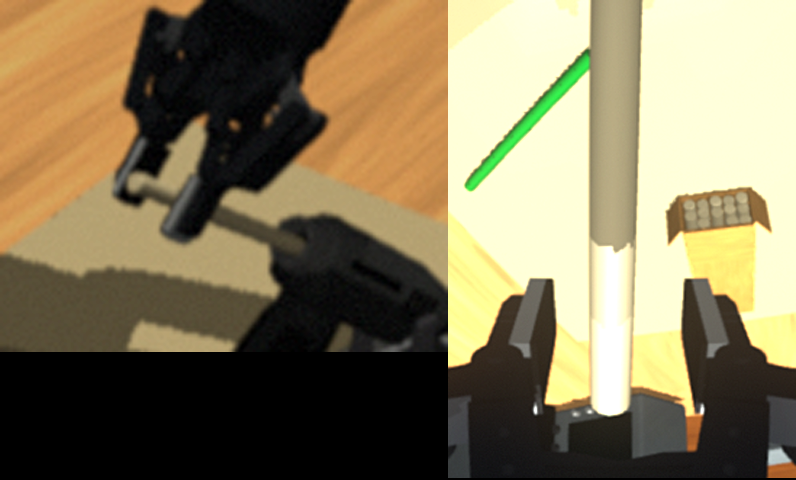

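View pics/wrist12.png

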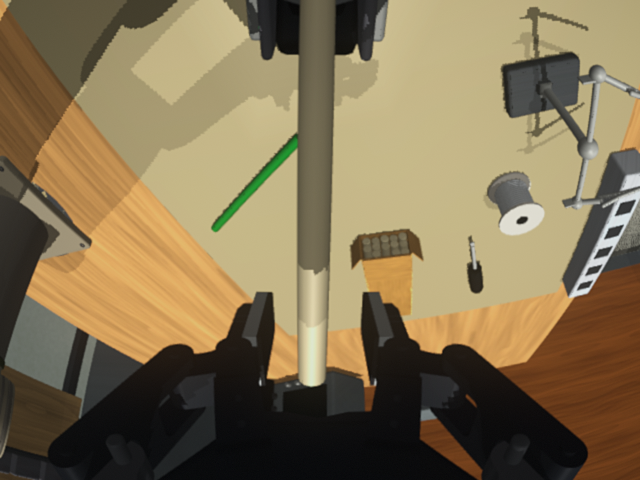

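```bash
python3 - <<'E'
from plan import *
for uv in((312,384),(316.5,100),(313,320),(315,200)):
    o,d=ray('wrist',uv,np.eye(4));print(uv,[o+d*(z-o[2])/d[2] for z in(-8,-14)])
im=cv2.imread("pics/scene12.png")[115:180,320:390]
cv2.imwrite("pics/z12.png",np.clip(cv2.resize(im,None,fx=9,fy=9,interpolation=2)*1.8,0,255).astype(np.uint8))
T=np.load("w12.npy");print(proj('scene',[(T@np.r_[p,1])[:3] for p in([-22,0,-8],[0,0,-8],[0,0,0],[0,0,11])]))
E
```

```text
(312, 384) [array([-25.887,  -1.556,  -8.   ]), array([-20.555,  -1.455, -14.   ])]
(316.5, 100) [array([87.871,  0.37 , -8.   ]), array([ 87.645,   0.377, -14.   ])]
(313, 320) [array([ 7.225, -0.959, -8.   ]), array([ 10.939,  -0.888, -14.   ])]
(315, 200) [array([54.308, -0.122, -8.   ]), array([ 55.722,  -0.091, -14.   ])]
[[333.764 137.462]
 [341.542 140.167]
 [339.373 144.041]
 [336.407 149.338]]
```

View pics/z12.png

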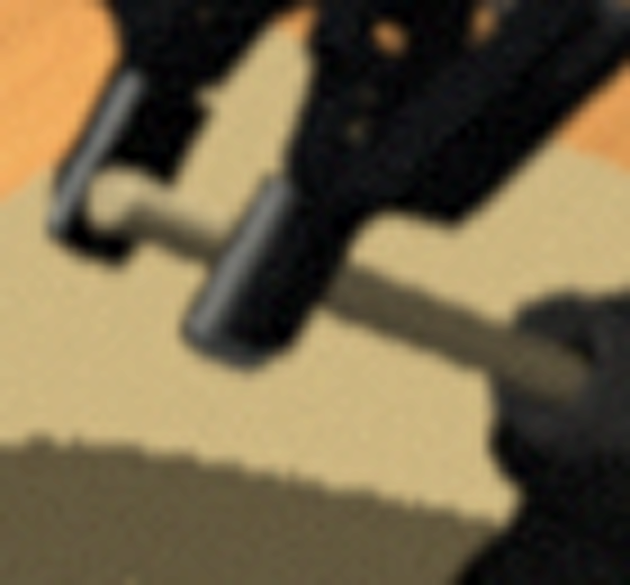

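The rear end at (312,384) is about 22-25 mm behind the pads' centre, on the stick and close to centred. Gripping there.

```bash
python3 -m inch '[[[0,0,0],[0,0,0],0.15],[[0,0,0],[0,0,0],0],[[0,0,0],[0,0,0],0],[[0,0,0],[0,0,0],0],[[0,0,0],[0,0,0],0],[[0,0,0],[0,0,0],0]]' 60
python3 look2.py 13; python3 - <<'E'
from plan import *
T=np.load("w13.npy");M2=np.array([580.3,182.5,185.9]);G=gunR(np.radians(73.9))
Rt=np.c_[G[:,0],-G[:,1],-G[:,2]]
P=T[:3,3]-8*T[:3,2];print('grasp in gun',G.T@(P-M2))
for x in(-128,-120):
    p=M2+x*G[:,0]-8*G[:,2];print(x,rel(T,p,Rt))
im=cv2.imread("pics/scene13.png")[115:180,320:390]
cv2.imwrite("pics/z13.png",np.clip(cv2.resize(im,None,fx=9,fy=9,interpolation=2)*1.8,0,255).astype(np.uint8))
E
```

```text
time: 12.85
tool_pos: [550.2, 77.6, 252.5]
tcp_rot: [180.0, 35.0, 73.9]
ft_force: [-0.6, 0.6, -0.9]
finger_gap: 10.0
12.85 [550.183  77.558 252.545] [179.965  34.98   73.918] 9.953098048509476 [-0.557  0.582 -0.932] tool axes [ 0.866 -0.697  0.531]
grasp in gun [-127.174   -0.16   -11.156]
-128 (array([-0.055, -0.016, -1.122]), array([ 0.001, -0.088,  0.   ]))
-120 (array([ 0.742, -0.016, -1.052]), array([ 0.001, -0.088,  0.   ]))
```

View pics/l13.png

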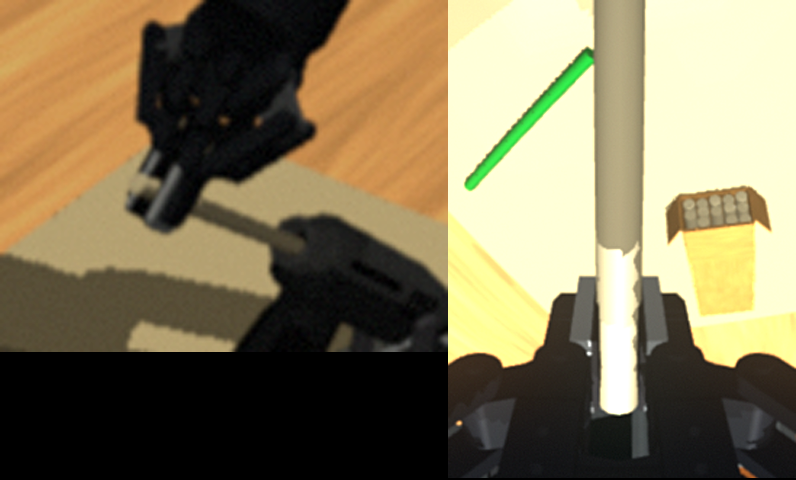

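View pics/z13.png

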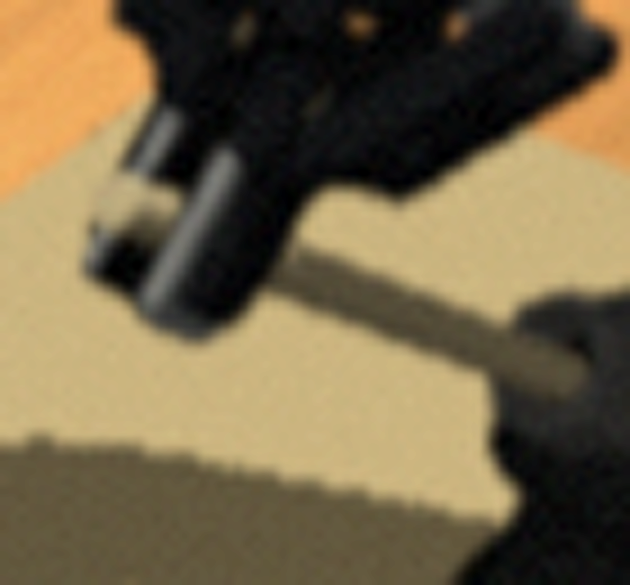

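Held (gap 10 mm, no load). Now swinging it up into line with the bore.

```bash
python3 -m inch '[[[0,0,-0.3],[0,-0.022,0],0],[[0,0,-0.6],[0,-0.045,0],0],[[0,-0.01,-0.9],[0,-0.07,0],0],[[0,-0.01,-1.12],[0,-0.088,0],0],[[0,-0.01,-1.12],[0,-0.088,0],0],[[0,-0.01,-1.12],[0,-0.088,0],0]]'
python3 look2.py 14; python3 - <<'E'
from plan import *
T=np.load("w14.npy");M2=np.array([580.3,182.5,185.9]);G=gunR(np.radians(73.9))
P=T[:3,3]-8*T[:3,2];print('grasp in gun',G.T@(P-M2))
im=cv2.imread("pics/scene14.png")[115:180,320:390]
cv2.imwrite("pics/z14.png",np.clip(cv2.resize(im,None,fx=9,fy=9,interpolation=2)*1.8,0,255).astype(np.uint8))
E
```

```text
time: 13.55
tool_pos: [552.0, 84.1, 261.5]
tcp_rot: [180.0, 40.0, 74.0]
ft_force: [-1.1, 0.8, 0.2]
finger_gap: 10.2
13.55 [551.974  84.061 261.493] [179.977  40.023  73.956] 10.158361352053223 [-1.076  0.791  0.24 ] tool axes [ 0.2   -1.253 -0.481]
grasp in gun [-127.055   -0.076    0.065]
```

View pics/z14.png

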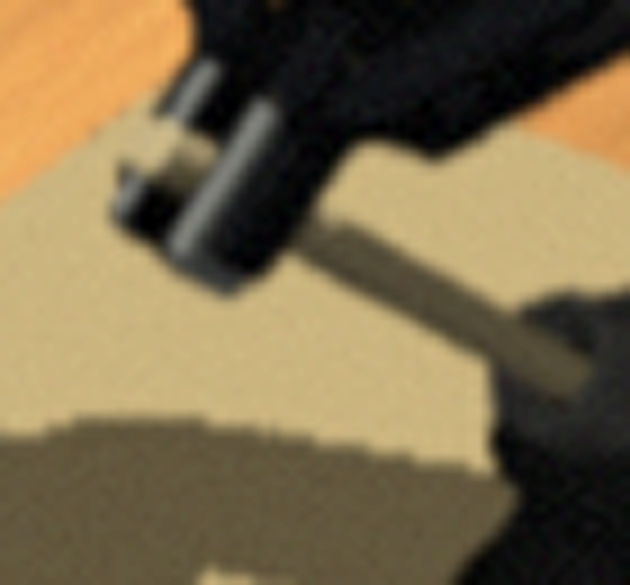

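In line, unloaded. About 100 mm of travel remains, so I'll push in gentle stages and read the force after each.

```bash
cat > f.py <<'E'
from plan import *
s=telemetry.sense();T=toolT(s);M2=np.array([580.3,182.5,185.9]);G=gunR(np.radians(73.9))
P=T[:3,3]-8*T[:3,2];print('t',s['time'],'gun',G.T@(P-M2),'F tool',s['ft_force']@T[:3,:3],'tau',s['wrist_torque']@T[:3,:3],'gap',s['finger_gap'],s['tcp_rot'])
E
python3 -m inch '[[[0.2,0,0],[0,0,0],0],[[0.5,0,0],[0,0,0],0],[[0.8,0,0],[0,0,0],0],[[1.1,0,0],[0,0,0],0],[[1.4,0,0],[0,0,0],0],[[1.6,0,0],[0,0,0],0],[[1.6,0,0],[0,0,0],0]]' >/dev/null; python3 f.py
```

```text
t 14.35 gun [-111.07    -0.026   -0.075] F tool [ 0.082  0.921 -0.581] tau [ 0.025  0.459 -0.02 ] gap 10.1546704649933 [179.978  40.028  73.943]
```

```bash
python3 -m inch '[[[0.2,0,0],[0,0,0],0],[[0.5,0,0],[0,0,0],0],[[0.8,0,0],[0,0,0],0],[[1.1,0,0],[0,0,0],0],[[1.4,0,0],[0,0,0],0],[[1.4,0,0],[0,0,0],0]]' >/dev/null; python3 f.py
```

```text
t 14.95 gun [-96.947   0.039  -0.135] F tool [ 0.684 -0.942 -0.518] tau [-0.033  0.451  0.014] gap 9.839913453991102 [179.99   40.034  73.957]
```

```bash
python3 -m inch '[[[0.2,0,0],[0,0,0],0],[[0.5,0,0],[0,0,0],0],[[0.8,0,0],[0,0,0],0],[[1.1,0,0],[0,0,0],0],[[1.4,0,0],[0,0,0],0],[[1.4,0,0],[0,0,0],0]]' >/dev/null; python3 f.py
python3 -m inch '[[[0.2,0,0],[0,0,0],0],[[0.5,0,0],[0,0,0],0],[[0.8,0,0],[0,0,0],0],[[1.1,0,0],[0,0,0],0],[[1.4,0,0],[0,0,0],0],[[1.4,0,0],[0,0,0],0]]' >/dev/null; python3 f.py
```

```text
t 15.55 gun [-83.834  -0.177  -0.01 ] F tool [-4.347  0.105  0.555] tau [ 0.069 -0.381  0.005] gap 10.162936174597247 [179.934  40.084  73.867]
t 16.15 gun [-69.721  -0.212   0.026] F tool [-5.689 -0.092 -0.744] tau [-0.017 -0.432  0.036] gap 10.146428015436955 [179.931  40.05   73.873]
```

The stub is picked up: about 5-6 N of axial drag and no side load. Continuing.

```bash
python3 -m inch '[[[0.2,0,0],[0,0,0],0],[[0.5,0,0],[0,0,0],0],[[0.8,0,0],[0,0,0],0],[[1.1,0,0],[0,0,0],0],[[1.4,0,0],[0,0,0],0],[[1.4,0,0],[0,0,0],0]]' >/dev/null; python3 f.py
python3 -m inch '[[[0.2,0,0],[0,0,0],0],[[0.4,0,0],[0,0,0],0],[[0.6,0,0],[0,0,0],0],[[0.8,0,0],[0,0,0],0],[[1,0,0],[0,0,0],0],[[1,0,0],[0,0,0],0]]' >/dev/null; python3 f.py; python3 look2.py 15
```

```text
t 16.75 gun [-55.573  -0.161  -0.011] F tool [-4.677  0.179 -0.465] tau [-0.049 -0.359  0.037] gap 9.889488234283865 [179.945  40.034  73.895]
t 17.35 gun [-45.63   -0.178   0.039] F tool [-5.167 -0.618 -0.603] tau [-0.08  -0.515  0.117] gap 9.742375707672114 [179.936  40.03   73.892]
17.35 [569.365 143.945 209.134] [179.936  40.03   73.892] 9.742375707672114 [-1.584 -3.257  3.785] tool axes [-5.167 -0.618 -0.603]
```

View pics/l15.png

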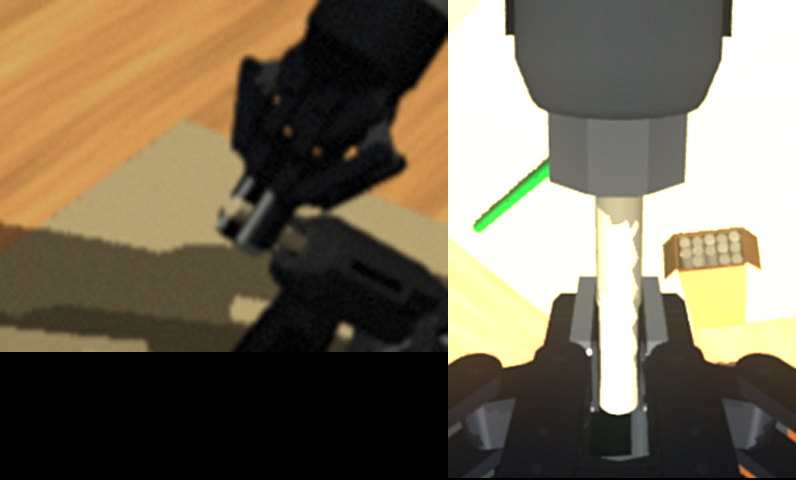

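No slip: the rear end is still at crop row 410. About 69 mm is out, so roughly 19 mm to go. Smaller steps now.

```bash
python3 -m inch '[[[0.15,0,0],[0,0,0],0],[[0.3,0,0],[0,0,0],0],[[0.45,0,0],[0,0,0],0],[[0.6,0,0],[0,0,0],0],[[0.75,0,0],[0,0,0],0],[[0.75,0,0],[0,0,0],0]]' >/dev/null; python3 f.py
python3 -m inch '[[[0.08,0,0],[0,0,0],0],[[0.16,0,0],[0,0,0],0],[[0.24,0,0],[0,0,0],0]]' >/dev/null; python3 f.py
python3 -m inch '[[[0.08,0,0],[0,0,0],0],[[0.16,0,0],[0,0,0],0]]' >/dev/null; python3 f.py
```

```text
t 18.05 gun [-38.096  -0.154   0.051] F tool [-5.449  0.494  0.584] tau [-0.108 -0.569  0.068] gap 10.064761692460944 [179.941  40.026  73.896]
t 18.35 gun [-35.831  -0.151   0.16 ] F tool [-7.192  0.489  0.422] tau [-0.027 -0.671  0.044] gap 9.827712857815317 [179.935  40.027  73.889]
t 18.55 gun [-34.246  -0.156   0.127] F tool [-7.622 -0.479 -0.626] tau [-0.039 -0.776  0.014] gap 9.892066424034203 [179.936  40.029  73.888]
```

```bash
for i in 1; do python3 -m inch '[[[0.07,0,0],[0,0,0],0]]' >/dev/null; python3 f.py;  python3 -m inch '[[[0.07,0,0],[0,0,0],0]]' >/dev/null; python3 f.py; python3 -m inch '[[[0.07,0,0],[0,0,0],0]]' >/dev/null; python3 f.py; done
```

```text
t 18.65 gun [-33.53   -0.156   0.101] F tool [-6.274 -0.355  1.181] tau [-0.041 -0.655  0.082] gap 9.554051323061147 [179.937  40.029  73.888]
t 18.75 gun [-32.853  -0.179   0.136] F tool [-7.766 -0.867 -0.057] tau [-0.059 -0.721  0.112] gap 9.761243345118743 [179.934  40.027  73.886]
t 18.85 gun [-32.15   -0.171   0.127] F tool [-7.253 -0.361 -0.84 ] tau [-0.064 -0.758  0.088] gap 10.059841247910216 [179.935  40.026  73.886]
```

```bash
python3 -m inch '[[[0.06,0,0],[0,0,0],0]]' >/dev/null; python3 f.py;  python3 -m inch '[[[0.06,0,0],[0,0,0],0]]' >/dev/null; python3 f.py; python3 -m inch '[[[0.06,0,0],[0,0,0],0]]' >/dev/null; python3 f.py
```

```text
t 18.95 gun [-31.538  -0.171   0.107] F tool [-7.898 -0.489  0.023] tau [-0.053 -0.759  0.094] gap 9.78503915623342 [179.934  40.03   73.889]
t 19.05 gun [-30.958  -0.181   0.125] F tool [-7.133 -0.028  0.1  ] tau [-0.023 -0.655  0.08 ] gap 10.124113390543087 [179.934  40.028  73.887]
t 19.15 gun [-30.344  -0.184   0.12 ] F tool [-7.438  1.196 -0.121] tau [-0.046 -0.706  0.023] gap 9.884990871637862 [179.934  40.027  73.886]
```

```bash
python3 -m inch '[[[0.05,0,0],[0,0,0],0]]' >/dev/null; python3 f.py;  python3 -m inch '[[[0.05,0,0],[0,0,0],0]]' >/dev/null; python3 f.py; python3 -m inch '[[[0.05,0,0],[0,0,0],0]]' >/dev/null; python3 f.py
```

```text
t 19.25 gun [-29.861  -0.177   0.135] F tool [-6.83   0.311 -0.661] tau [-0.083 -0.72   0.088] gap 9.890363004590817 [179.932  40.028  73.884]
t 19.35 gun [-29.371  -0.194   0.108] F tool [-6.937  0.361 -0.515] tau [-0.073 -0.686  0.053] gap 10.194210345917607 [179.934  40.028  73.887]
t 19.45 gun [-28.892  -0.214   0.115] F tool [-7.395  0.528  0.001] tau [-0.062 -0.74   0.061] gap 9.747513442437757 [179.93   40.027  73.88 ]
```

```bash
python3 -m inch '[[[0.05,0,0],[0,0,0],0]]' >/dev/null; python3 f.py;  python3 -m inch '[[[0.05,0,0],[0,0,0],0]]' >/dev/null; python3 f.py
```

```text
t 19.55 gun [-28.353  -0.188   0.131] F tool [-7.731 -0.123 -0.416] tau [-0.1   -0.681  0.102] gap 10.2066840239172 [179.931  40.026  73.884]
t 19.65 gun [-27.848  -0.192   0.094] F tool [-6.585  1.164 -0.806] tau [-0.013 -0.678  0.147] gap 9.72995993596663 [179.934  40.028  73.885]
```

```bash
python3 -m inch '[[[0.04,0,0],[0,0,0],0]]' >/dev/null; python3 f.py;  python3 -m inch '[[[0.04,0,0],[0,0,0],0]]' >/dev/null; python3 f.py
```

```text
t 19.75 gun [-27.458  -0.19    0.106] F tool [-7.3    0.147  0.615] tau [-0.087 -0.837  0.132] gap 9.990883626050158 [179.933  40.028  73.885]
t 19.85 gun [-27.398  -0.215   0.128] F tool [-10.126   0.8    -1.234] tau [ 0.002 -1.216 -0.012] gap 10.124294815569078 [179.927  40.064  73.865]
```

```bash
python3 -m inch '[[[0.04,0,0],[0,0,0],0]]' >/dev/null; python3 f.py;  python3 -m inch '[[[0.04,0,0],[0,0,0],0]]' >/dev/null; python3 f.py
```

```text
t 19.95 gun [-27.339  -0.202   0.152] F tool [-11.624   0.012   0.264] tau [ 0.04  -1.545 -0.024] gap 9.970584003220619 [179.923  40.096  73.845]
t 20.05 gun [-27.335  -0.269   0.203] F tool [-14.405  -0.251   0.262] tau [ 0.002 -1.826 -0.041] gap 10.549149490322746 [179.913  40.122  73.814]
```

The stop: position has held at -27.4 mm, as expected, and the force is climbing. Pressing up to the middle of the 12-25 N band.

```bash
python3 -m inch '[[[0.04,0,0],[0,0,0],0]]' >/dev/null; python3 f.py;  python3 -m inch '[[[0.03,0,0],[0,0,0],0],[[0.03,0,0],[0,0,0],0]]' >/dev/null; python3 f.py; python3 look2.py 16
```

```text
t 20.15 gun [-27.302  -0.342   0.239] F tool [-14.848   0.733  -0.819] tau [ 0.031 -2.081 -0.05 ] gap 9.824235207533055 [179.897  40.152  73.785]
t 20.35 gun [-27.32   -0.413   0.249] F tool [-15.532  -0.831  -1.181] tau [ 0.049 -2.105 -0.08 ] gap 9.762155928183928 [179.887  40.169  73.759]
20.35 [573.509 157.473 197.538] [179.887  40.169  73.759] 9.762155928183928 [ -3.907 -10.432  10.92 ] tool axes [-15.532  -0.831  -1.181]
```

View pics/l16.png

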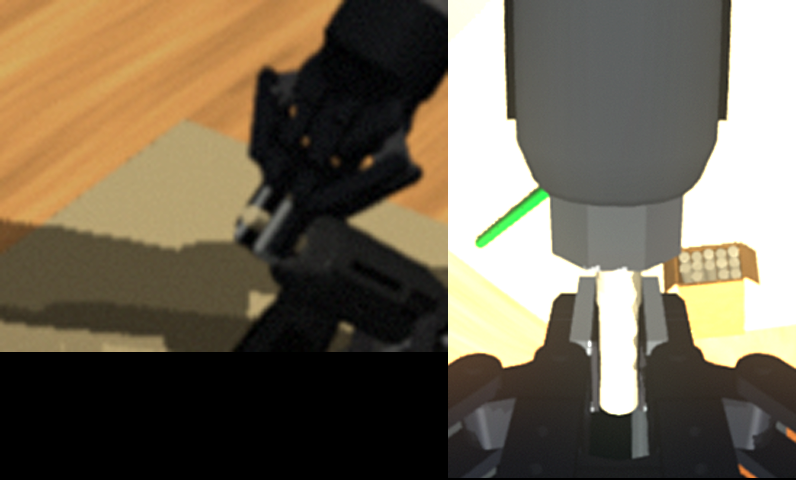

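Stick home: the pads are still clear of the collar, the rear is about 50 mm out, and the reading is 15.5 N. I'll press slightly more for margin.

```bash
python3 -m inch '[[[0.05,0,0],[0,0,0],0],[[0.05,0,0],[0,0,0],0]]' >/dev/null; python3 f.py;  python3 -m inch '[[[0.04,0,0],[0,0,0],0],[[0.04,0,0],[0,0,0],0],[[0.04,0,0],[0,0,0],0]]' >/dev/null; python3 f.py
```

```text
t 20.65 gun [-27.238  -0.459   0.271] F tool [-18.665  -0.678  -1.059] tau [ 0.126 -2.402 -0.094] gap 10.212488834859279 [179.877  40.206  73.727]
t 20.95 gun [-27.217  -0.502   0.298] F tool [-18.63   -1.089   0.091] tau [ 0.139 -2.687 -0.112] gap 9.514797331147655 [179.865  40.233  73.698]
```

A steady 18.6 N against the stop. Letting go and backing away square to the bore.

```bash
python3 -m inch '[[[-0.05,0,0],[0,0,0],0.2],[[-0.1,0,0],[0,0,0],0.4],[[-0.1,0,0],[0,0,0],0.5],[[-0.1,0,0],[0,0,0],0.5],[[-0.1,0,0],[0,0,0],0.5]]'; python3 f.py
python3 -m inch '[[[-0.3,0,-1.5],[0,0,0],0.5],[[-0.3,0,-4],[0,0,0],0.5],[[-0.3,0,-8],[0,0,0],0.5],[[-0.3,0,-12],[0,0,0],0.5],[[-3,0,-15],[0,0,0],0.5],[[-6,0,-15],[0,0,0],0.5],[[-6,0,-15],[0,0,0],0.5],[[-6,0,-15],[0,0,0],0.5]]'
python3 - <<'E'
from plan import *
s=telemetry.sense();T=toolT(s);np.save("w17.npy",T);print(s['time'],s['ft_force'])
for n in("scene","side","wrist"): cv2.imwrite(f"pics/{n}17.png",viewer.snapshot(n)[:,:,::-1])
im=cv2.imread("pics/scene17.png")[115:185,320:410]
cv2.imwrite("pics/z17.png",np.clip(cv2.resize(im,None,fx=8,fy=8,interpolation=2)*1.8,0,255).astype(np.uint8))
M2=np.array([580.3,182.5,185.9]);G=gunR(np.radians(73.9));print('expected rear',(proj('scene',M2-50*G[:,0])+[-1.2,-.4]),proj('wrist',M2-50*G[:,0],T))
E
```

```text
time: 21.45
tool_pos: [573.5, 159.2, 195.8]
tcp_rot: [180.0, 40.0, 74.0]
ft_force: [0.2, -0.0, 0.7]
finger_gap: 42.5
t 21.45 gun [-24.962   0.082  -0.017] F tool [-0.405  0.223 -0.577] tau [0.011 0.237 0.003] gap 42.52354451879792 [179.977  40.012  73.957]
time: 22.25
tool_pos: [587.5, 207.5, 349.7]
tcp_rot: [179.9, 40.0, 73.9]
ft_force: [-1.1, 0.3, -0.5]
finger_gap: 42.7
22.25 [-1.074  0.337 -0.479]
expected rear [[367.062 146.569]] [[315.885 178.684]]
```

View pics/wrist17.png

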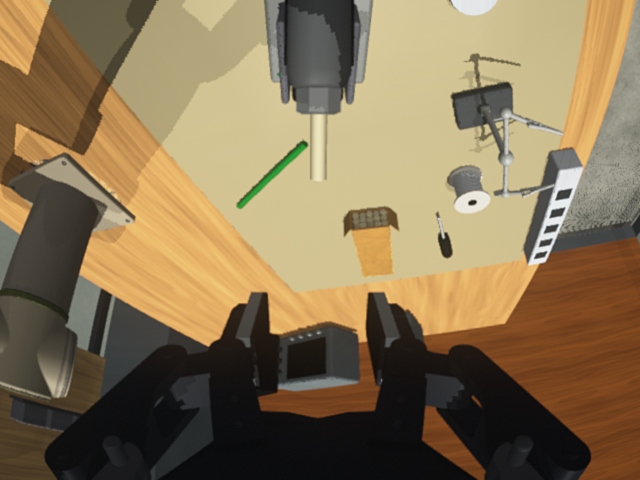

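View pics/z17.png

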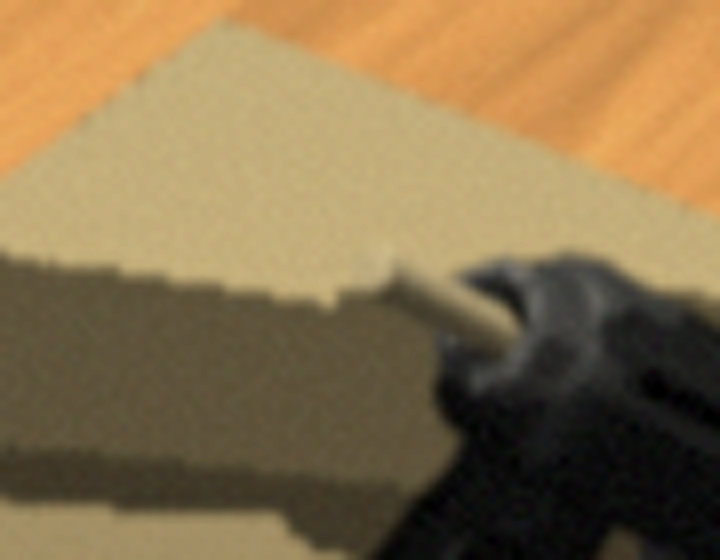

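View pics/scene17.png

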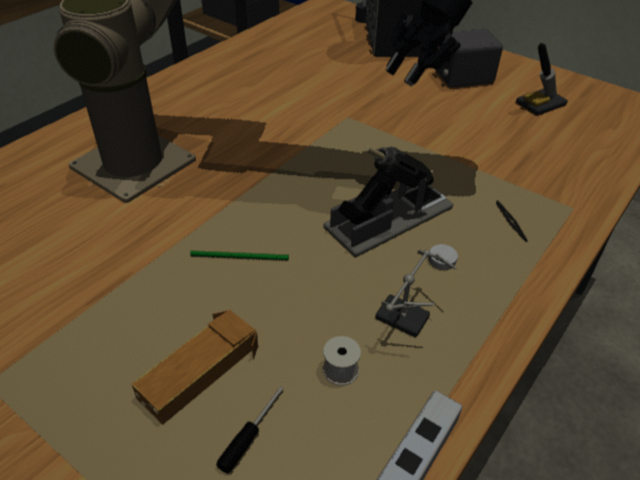

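The stick's rear is seen at wrist (318,180), expected (316,179), and scene (368,149), expected (367,147). So about 50 mm stands out, with a slight sag in the bore's play. The reel, stand, tin, driver, carton and green rod appear at the same pixels as at the start. Handing in.

```bash
python3 - <<'E'
from bench import telemetry, r
print(r.hand_in()); print(telemetry.sense()['time'])
E
```

```text
the job is handed in; nothing more can be done
None
the job is handed in; nothing more can be done
```

The glue gun is loaded and the job is handed in, at about 22.4 s on the robot's clock.

**What I did:** I drew the cream stick straight out of the carton and started it about 44 mm into the bore. I let go, took hold again about 22–25 mm from its rear end, and eased it in. The stub dragged at 5–8 N until the advance stopped dead. I pressed to 18.6 N, the highest axial force I read, then let go and backed clear.

**Last checks:**
- **Stick home:** its rear end is within about 2 px of where a fully home stick (50 mm standing out) should appear in the wrist and scene views. The stub and the stop are out of sight, so this rests on the force and the position.
- **Bystanders:** those in view (including the carton and green rod) appear at the same pixels as at the start.
- **Gripper:** open and clear, reading only about 1 N of noise.

**Disagreements:**
- The fixed cameras and the wrist camera differed by 3–5 mm, so I lined up by where the stick and the gun's collar appeared together in the same view.
- The first grip held the stick about 1.8° tip-down, which I corrected before starting it in the bore.
- After the final release the rear end sits about 2 px low in the scene view, which I take as sag within the bore's clearance.

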